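Lay a blank in the sloped jig and swing the hold-down bar shut over it

TASK

Lay the long loose wooden blank (not the short offcut) flat and lengthwise in the trough of the sloped jig with its lower end against the ledge, and let it lie. Then lift the steel hold-down bar by its wooden handle, swing it about its loose bolt across the blank and let its slot drop right down over the second bolt, so that the bar lies flat on both sides of the jig. Leave the glue bottle standing.

Things in the scene. Friction and masses are not known exactly. Their poses are not given: they have to be found in the camera images.
- jig: Fixed plywood jig, top sloping up away from the robot at 24 deg (0.42 rad). Frame tilted with the slope: x up the slope, y level to the left, z square to the slope. Origin on the trough floor, midway across, 68 mm above the table. Trough: y -50 to 50 mm, x -85 to 100, floor z = 0; a ledge 24 mm high closes its lower end (x = -85), the upper end is open.
- pivot_foot (a point): Foot of the pivot bolt, on top of the left shoulder, at (55, 72, 24) mm in the jig's frame; jig's axes. The bolt stands square to the slope, 10 mm thick, with a 46 mm shank and a 26 mm wide, 8 mm thick head that keeps the bar on: the bar can be raised 41 mm at most. Left shoulder: y 50 to 165 mm, x -100 to 100, 24 mm above the trough floor.
- stud_foot (a point): Foot of the second bolt, on top of the right shoulder, at (25, -72, 24) mm in the jig's frame; jig's axes. Headless, square to the slope, 10 mm thick, 20 mm tall with a round top, 147 mm from the pivot bolt. Right shoulder: y -100 to -50 mm, x -100 to 100, 24 mm above the trough floor.
- bar_handle (a point): Centre of the bar's wooden handle, an upright block 50 (x) x 14 (y) x 40 (z) mm on the bar, 25 mm above the bar's underside, 80 mm from the hole's centre. x along the bar from hole to slot, z up. The bar starts flat on the left shoulder, pointing down the slope, 2.62 to 3.25 rad counterclockwise from the jig's x; to close, swing it on 70 to 110 deg counterclockwise, over the trough's low end.
- bar_slot (a point): Centre of the slot in the loose hold-down bar, on its underside, 147 mm from the hole's centre; axes as bar_handle. Slot 35 mm long (x), 14 mm wide. The bar is flat steel, 195 x 36 x 5 mm, about 0.3 kg; it ends 19 mm behind the hole's centre and 176 mm ahead of it. Its 16 mm round hole is over the pivot bolt from the start. Friction keeps it where it lies.
- blank_centre (a point): Centre (half-way up) of the loose wooden blank, 140 (x) x 46 (y) x 20 (z) mm, about 0.09 kg, lying flat on the table right of the jig. A like offcut, only 75 mm long, lies nearby; which is nearer varies. Once home in the trough its centre is at x = -15, z = 10 mm in the jig's frame, its top 4 mm below the shoulders. Friction (0.55 or more) keeps wood from sliding on the slope.
- glue: White glue bottle standing on the table beyond the jig, 56 mm wide, 150 mm tall, origin at the centre of its underside.
Not all that is in view belongs to the job. Leave any black look-alike of the part that bears blank_centre alone.

How it is judged:
By the outcome, as a careful person would: the job done as asked, in the order asked, and still so for the second after the job is handed in, with the robot touching nothing.
It also fails if it takes over 64 s, if anything falls off the work surface, if the arm or the gripper's body presses on something with over 40 N, if the wrist force passes 120 N, or if a joint passes its speed limit or range.

ROBOT

A 6-joint arm with a two-finger parallel gripper is mounted at the origin on the work surface. World frame = base frame: x ahead of the robot, y to its left, z up, the work surface at z = 0. Lengths are in m, angles in degrees, forces in N, time in s.
With the tool pointing down it reaches from about 0.3 to 0.75 m from the base axis. Payload 8.5 kg.
Tool frame: the origin (TCP) lies between the finger pads; the fingertips stand env.finger_overhang ahead of it and the grasp point (between the pads) lies 2 mm behind it (env.finger_overhang is the distance from the TCP to the fingertips, in m); z points along the fingers, y is the line along which they close (so a half turn about z gives the same grasp; the last joint's range is limited). The gripper opens to 85 mm and grips with 20 to 120 N. Pads are 22 mm wide; open, the fingers measure 114 mm over their backs; the gripper's body (76 mm by 85 mm) begins 54 mm behind the grasp point. The pads swing forward as they close: fully open they stand 13 mm farther back than shut.
Start: joints at [61.633, 21.807, 74.336, -0, 83.858, -12.336], TCP at [0.152, 0.529, 0.248] pointing down, gripper open.
Joint ranges: [-178.18, 178.18], [-50.72, 133.34], [12.68, 142.11], [-81.47, 261.47], [9.98, 163.14], [-165.26, 165.26]. Speed limits (degrees/s): [136.94, 136.94, 180, 180, 180, 180].

INTERFACE

Orientations are given as a 3x3 rotation matrix whose columns are the frame's x, y, z axes.
In Python, from rig import env gives the robot as it stands. The module is installed in compiled form; this text tells all that it offers.
- The arm moves only by the tool jog_arm, never from a script. Its arguments are lists of equal length, an entry for each row: "hand": the finger opening in m, from 0 to 0.0854; "travel": the shift along the world's x, y, z in m, a list of three; "yaw": the turn about the world's z in rad. A call has exactly 5 rows; each row shifts and turns the commanded pose from where the row before left it; what a row does not reach is not made up. A row lasts 1/8 s, in which the tool goes at most 62.5 mm and 10.7 degrees, less where a joint would pass 70% of its speed; a pose out of reach is approached as far as the arm can. A call is refused whole if a number of a shift passes 0.0625 or a number of a turn 0.188, either way. A call with a gripper value outside its range is refused whole. The fingers move at their own pace and stop on an object; "grip_force" is the grip in N (left out, the last holds). Time passes only in rows, so rows that do not move let the fingers close, or fill a call up. It gives the time, the measured TCP pose, the force, the opening and the grip force at its end, in the units of the state.
- env.observe(): the state, without advancing time (a new reading comes with each control period).
- env.get_image(name): name is "side" or "top" or "wrist"; returns the picture (384x512x3 uint8, red, green, blue); there is no depth.
- env.calibration(name): a dict with "fx", "fy", "cx", "cy" (pixels), "k1" (the pictures are not rectified: a ray, as slopes to the right and down, at radius r is drawn at 1 + k1 r^2 times it, then the intrinsics apply), "position" and "rotation" of the camera in the world; the wrist camera has in their place "hand_eye" (4x4, takes a point from camera to tool coordinates, whose origin is the TCP and whose axes are the flange's). Camera axes: x right, y down, z forward; pixel columns grow to the right and rows downward; lengths in m; the calibration is good to about 2 mm. A picture is of the moment at which its call begins: read the wrist's pose just before it. calibration takes no time and is no camera call.
- env.close_job(): hands the job in; it is judged then, once.
The state is a dict: "time_s": time; "q": joint angles; "qvel": joint speeds; "joint_efforts": joint torques, N m; "position": TCP position; "tool_rot": TCP orientation; "ft_force": force on the tool from outside, world axes, zero at the start; "wrist_torque": the same for the moment, N m; "grip_width": finger opening in m; "gripper_force": force on a finger pad.
Only numpy, scipy, OpenCV 4.12 (cv2) and the standard library are available. Lean on these libraries where they do the work, as an engineer would, in place of code of your own. Each camera call takes 0.05 s, during which the arm holds its last target. There are 200 camera calls.

## Working session

There is one attempt and no reset: what is moved stays moved. The work goes in short steps, Python scripts to look and compute and a tool call to move; the robot and the scene stay as the last step left them, time stands still between calls to the robot, and variables do not carry over. Pictures are saved under pics/ and viewed, at most 10 in all, crops included, and the job is handed in when it is done.

Besides the shell and the picture viewer there is one more tool, called as name(argument=value, ...), one argument or row to a line, values as JSON. jog_arm: Moves the arm, as the interface text tells. Its arguments: {"type":"object","properties":{"hand":{"type":"array"},"travel":{"type":"array"},"yaw":{"type":"array"},"grip_force":{"type":"number"}},"required":["hand","travel","yaw"]}

```bash
mkdir -p pics; python3 - <<'E'
from rig import env
import cv2,numpy as np
ims=[env.get_image(n) for n in("top","side")]
for n,i in zip(("top","side"),ims): cv2.imwrite(f"pics/{n}0.png",cv2.resize(i[:,:,::-1],(800,600),interpolation=cv2.INTER_CUBIC))
for n in("top","side"):
  print(n,{k:np.round(v,4).tolist() for k,v in env.calibration(n).items()})
print({k:np.round(v,4).tolist() for k,v in env.calibration("wrist").items()})
s=env.observe();print(s["position"],np.round(s["tool_rot"],3),s["time_s"],env.finger_overhang)
E
```

```text
top {'fx': 371.4266, 'fy': 371.4266, 'cx': 252.2871, 'cy': 191.9306, 'k1': -0.0368, 'position': [0.4387, -0.1084, 1.2214], 'rotation': [[-0.0161, -0.9978, 0.0651], [-0.9998, 0.0166, 0.0078], [-0.0089, -0.0649, -0.9979]]}
side {'fx': 348.8299, 'fy': 348.8299, 'cx': 258.2992, 'cy': 193.3116, 'k1': -0.1041, 'position': [0.4085, -0.6833, 0.7904], 'rotation': [[0.9826, -0.1374, 0.1246], [-0.1855, -0.7397, 0.6469], [0.0033, -0.6588, -0.7523]]}
{'fx': 268.2767, 'fy': 268.2767, 'cx': 249.3806, 'cy': 191.4266, 'k1': -0.0372, 'hand_eye': [[0.0003, -0.946, -0.3243, 0.0837], [1.0, 0.0002, 0.0004, -0.0016], [-0.0003, -0.3243, 0.946, -0.1257], [0.0, 0.0, 0.0, 1.0]]}
[0.15179285 0.52839768 0.24775423] [[-0.961  0.276 -0.001]
 [ 0.276  0.961 -0.001]
 [ 0.    -0.001 -1.   ]] 0.1 0.017
```

View pics/top0.png

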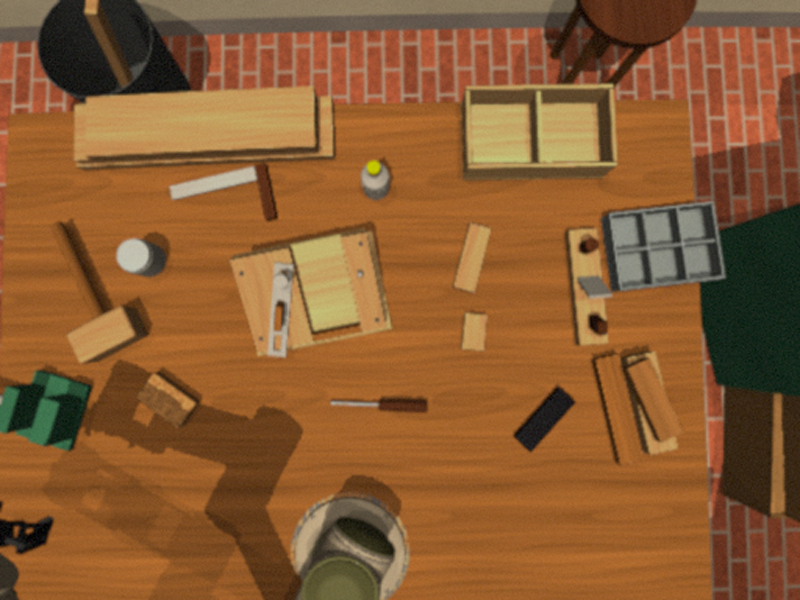

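View pics/side0.png

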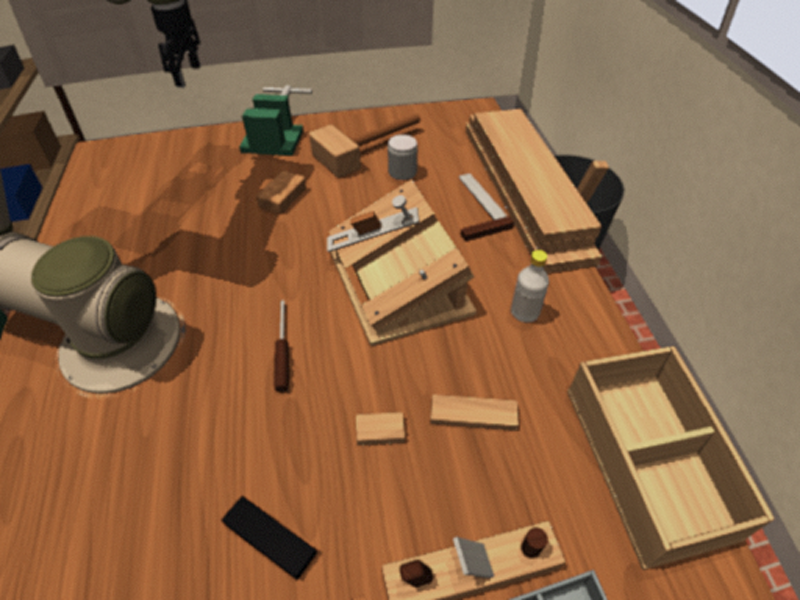

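Top view: the blank is around (473,257), the offcut around (474,331). The jig's top corners are about (232,258), (374,229), (390,325) and (262,355), with the stud at (361,272) and the bolt head at (286,272). The bar points down the slope to (276,355), and the black look-alike is at (545,418). Side view: the stud is at (423,273), the bolt head at (400,201), and the bottle stands beyond the jig.

```bash
cat > h.py <<'E'
import numpy as np,cv2
from rig import env
from scipy.optimize import least_squares
a=0.42
def cam(n,s=None):
    c=env.calibration(n)
    if n=="wrist":
        T=np.array(c["hand_eye"]);R=np.array(s["tool_rot"])
        return c,R@T[:3,3]+np.array(s["position"]),R@T[:3,:3]
    return c,np.array(c["position"]),np.array(c["rotation"])
def proj(C,P):
    c,p,R=C;q=(np.atleast_2d(P)-p)@R;u=q[:,:2]/q[:,2:];u=u*(1+c["k1"]*(u**2).sum(1,keepdims=True))
    return u*[c["fx"],c["fy"]]+[c["cx"],c["cy"]]
def ray(C,uv,z):
    c,p,R=C;d=(np.array(uv,float)-[c["cx"],c["cy"]])/[c["fx"],c["fy"]];u=d.copy()
    for _ in range(9):u=d/(1+c["k1"]*(u**2).sum())
    v=R@np.r_[u,1];return p+v*(z-p[2])/v[2]
def jigT(x,y,w):
    c,s=np.cos(a),np.sin(a);Rz=np.array([[np.cos(w),-np.sin(w),0],[np.sin(w),np.cos(w),0],[0,0,1]])
    return Rz@np.array([[c,0,-s],[0,1,0],[s,0,c]]),np.array([x,y,.068])
def J(j,P):
    R,t=jigT(*j);return np.atleast_2d(P)/1000@R.T+t
def fitjig(obs,x0=(.53,-.0,.2)):
    f=lambda j:np.concatenate([(proj(C,J(j,P))-uv).ravel() for C,P,uv in obs])
    r=least_squares(f,x0,loss="soft_l1");return r.x,f(r.x).reshape(-1,2)
def snap(n,f=None,crop=None,k=1.5625):
    s=env.observe();im=env.get_image(n)[:,:,::-1]
    if crop:x0,y0,x1,y1=crop;im=im[y0:y1,x0:x1]
    if f:cv2.imwrite("pics/"+f,cv2.resize(im,None,fx=k,fy=k,interpolation=cv2.INTER_CUBIC))
    return s
E
python3 - <<'E'
from h import *
T=cam("top");S=cam("side")
P=[[100,165,24],[100,-100,24],[-100,-100,24],[-100,165,24],[25,-72,44],[55,72,78]]
uv=np.array([[232,258],[374,229],[390,325],[262,355],[361,272],[286,270]])*.64
j,r=fitjig([(T,P,uv),(S,[P[4],P[5]],np.array([[423,272],[400,200]])*.64)])
print(j.round(4),r.round(1).tolist())
for n,z,l in(("blank",.02,[(467,224),(490,228),(474,291),(455,288)]),("off",.02,[(463,312),(487,313),(484,351),(461,349)])):
  q=np.array([ray(T,np.array(p)*.64,z) for p in l]);print(n,q.mean(0).round(4),q.round(3).tolist())
piv=J(j,[55,72,24])[0]; Rj,t=jigT(*j)
for p,h in(((276,355),29),((280,315),69)):   # bar tip, handle top approx
  # intersect with jig plane z=h
  c0,pp,R=T;q1=ray(T,np.array(p)*.64,.3);q2=ray(T,np.array(p)*.64,0)
  l1=Rj.T@(q1-t);l2=Rj.T@(q2-t);k=(h/1000-l1[2])/(l2[2]-l1[2]);q=l1+k*(l2-l1);d=q[:2]-[.055,.072];print(q,np.linalg.norm(d),np.arctan2(d[1],d[0])%6.283)
print(piv, J(j,[[25,-72,24],[-15,0,10]]))
E
```

```text
[0.5467 0.027  0.1893] [[1.0, -0.3], [-2.6, 0.0], [0.1, -0.5], [-0.1, -2.6], [1.9, 0.0], [-1.0, 5.2], [-0.3, -0.3], [-0.3, 0.7]]
blank [ 0.6026 -0.2615  0.02  ] [[0.674, -0.254, 0.02], [0.664, -0.302, 0.02], [0.533, -0.265, 0.02], [0.54, -0.226, 0.02]]
off [ 0.4495 -0.2623  0.02  ] [[0.49, -0.241, 0.02], [0.487, -0.291, 0.02], [0.408, -0.282, 0.02], [0.413, -0.235, 0.02]]
[-0.11300673  0.13853953  0.029     ] 0.18070354422780466 2.7644936784929457
[-0.01670774  0.10033035  0.069     ] 0.07710128317661712 2.7653341781851055
[0.57282599 0.10528894 0.11234096] [[ 0.57301667 -0.0412932   0.10010815]
 [ 0.52920507  0.02362292  0.07101448]]
```

jog_arm(
  hand=[0.085,0.085,0.085,0.085,0.085],
  travel=[
    [0.03,-0.0525,0],
    [0.03,-0.0525,0],
    [0.03,-0.0525,0],
    [0.03,-0.0525,0],
    [0.03,-0.0525,0],
  ],
  yaw=[0,0,0,0,0],
)

```text
time_s: 0.72
position: [0.3024, 0.2644, 0.2482]
tool_rot: [[-0.961, 0.276, 0.0], [0.276, 0.961, -0.0], [-0.0, -0.0, -1.0]]
ft_force: [0.4, 0.5, -0.4]
grip_width: 0.0853
gripper_force: 0.0
```

jog_arm(
  hand=[0.085,0.085,0.085,0.085,0.085],
  travel=[
    [0.03,-0.0525,0],
    [0.03,-0.0525,0],
    [0.03,-0.0525,0],
    [0.03,-0.0525,0],
    [0.03,-0.0525,0],
  ],
  yaw=[0,0,0,0,0],
)

```text
time_s: 1.35
position: [0.4524, 0.0016, 0.2482]
tool_rot: [[-0.961, 0.277, -0.0], [0.277, 0.961, 0.0], [0.0, 0.0, -1.0]]
ft_force: [1.2, 1.6, 0.7]
grip_width: 0.0853
gripper_force: 0.0
```

jog_arm(
  hand=[0.085,0.085,0.085,0.085,0.085],
  travel=[
    [0.03,-0.0525,0],
    [0.03,-0.0525,0],
    [0.03,-0.0525,0],
    [0.03,-0.0525,0],
    [0.03,-0.0525,0],
  ],
  yaw=[0.04,0,0,0,0],
)

```text
time_s: 1.98
position: [0.6025, -0.2607, 0.2479]
tool_rot: [[-0.971, 0.238, -0.001], [0.238, 0.971, 0.0], [0.001, 0.0, -1.0]]
ft_force: [0.7, 0.5, 0.5]
grip_width: 0.0854
gripper_force: 0.0
```

```bash
python3 - <<'E'
from h import *
s=snap("wrist","w1.png");print(s["position"],s["tool_rot"],s["time_s"])
C=cam("wrist",s);print(C[1],proj(C,[[.6026,-.2615,.02]])*1.5625)
E
```

```text
[ 0.60251628 -0.26066628  0.24786418] [[-9.71349065e-01  2.37656618e-01 -5.69933666e-04]
 [ 2.37656363e-01  9.71349176e-01  4.80490774e-04]
 [ 6.67796410e-04  3.31275902e-04 -9.99999722e-01]] 1.975
[ 0.52088218 -0.24238339  0.37357185] [[390.34440822 258.51247486]]
```

View pics/w1.png

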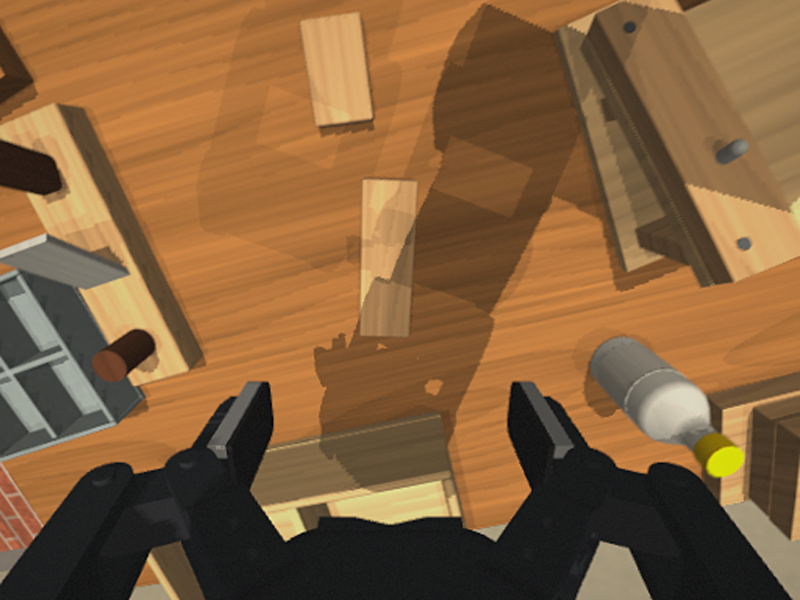

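The wrist view shows the blank with top corners (363,180), (417,181), (409,337) and (361,335). The fingers are aligned with it, the stud is at (732,150), and the shorter offcut is at (337,70).

```bash
python3 - <<'E'
from h import *
s=env.observe();C=cam("wrist",s)
q=np.array([ray(C,np.array(p)/1.5625,.02) for p in[(363,180),(417,181),(409,337),(361,335)]])
print(q.round(4),q.mean(0)-s["position"]);d=(q[2]+q[3]-q[0]-q[1])/2;print(np.linalg.norm(d),np.arctan2(d[1],d[0]))
E
```

```text
[[ 0.5352 -0.2737  0.02  ]
 [ 0.5465 -0.2314  0.02  ]
 [ 0.6792 -0.269   0.02  ]
 [ 0.6667 -0.3111  0.02  ]] [ 0.00268758 -0.00452186 -0.22581615]
0.13732328816387712 -0.2767530828868017
```

jog_arm(
  hand=[0.085,0.085,0.085,0.085,0.085],
  travel=[
    [0.002,-0.004,-0.06],
    [0,0,-0.06],
    [0,0,-0.06],
    [0,0,-0.04],
    [0,0,-0.007],
  ],
  yaw=[-0.02,0,0,0,0],
)

```text
time_s: 2.65
position: [0.6026, -0.2621, 0.0185]
tool_rot: [[-0.966, 0.257, -0.005], [0.257, 0.966, 0.003], [0.006, 0.002, -1.0]]
ft_force: [0.5, 0.5, 0.7]
grip_width: 0.0851
gripper_force: 0.0
```

jog_arm(
  hand=[0.04,0.04,0.04,0.04,0.04],
  travel=[
    [0,0,0],
    [0,0,0],
    [0,0,0],
    [0,0,0],
    [0,0,0],
  ],
  yaw=[0,0,0,0,0],
  grip_force=30,
)

```text
time_s: 3.28
position: [0.6047, -0.2634, 0.0235]
tool_rot: [[-0.966, 0.257, 0.003], [0.257, 0.966, -0.002], [-0.004, -0.001, -1.0]]
ft_force: [-0.8, 0.9, 6.5]
grip_width: 0.0454
gripper_force: 31.0
```

jog_arm(
  hand=[0.04,0.04,0.04,0.04,0.04],
  travel=[
    [0,0,0.02],
    [0,0,0.05],
    [0,0,0.06],
    [0,0,0.06],
    [0,0,0.04],
  ],
  yaw=[0,0,0,0,0],
)

```text
time_s: 3.9
position: [0.6039, -0.2629, 0.2555]
tool_rot: [[-0.966, 0.257, 0.004], [0.257, 0.966, -0.003], [-0.004, -0.001, -1.0]]
ft_force: [0.5, 0.2, -0.3]
grip_width: 0.045
gripper_force: 31.4
```

```bash
python3 - <<'E'
from h import *
j=[.5467,.027,.1893]
s=env.observe();print(s["position"],s["tool_rot"][:,1],s["grip_width"],s["gripper_force"],s["time_s"])
print(J(j,[[-15,0,10],[0,0,0]]))
s=snap("wrist","w2.png")
snap("top","t1.png",(140,135,265,235),6)
E
```

```text
[ 0.60390546 -0.26286865  0.25551928] [ 0.25681802  0.9664587  -0.00144537] 0.04500445007924869 31.350399255752563 3.9
[[0.52924357 0.02365545 0.07101448]
 [0.5467     0.027      0.068     ]]
```

View pics/t1.png

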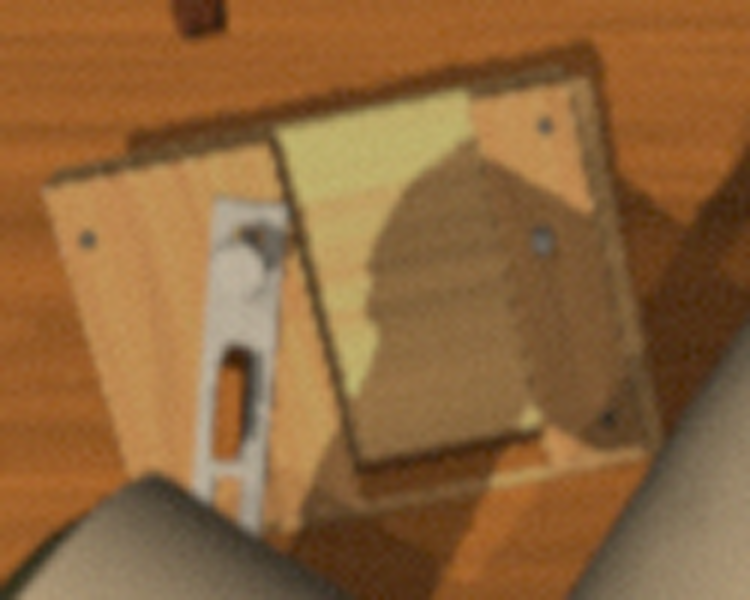

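View pics/w2.png

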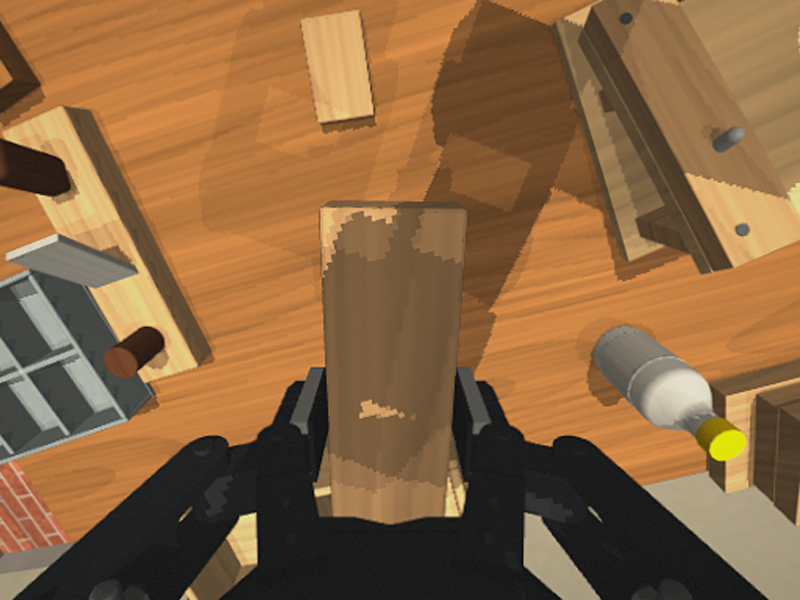

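The crops show the blank gripped level, with its lower-end top corners at (321,207) and (466,208) in the wrist view. In the top crop the trough's upper left corner is at (272,133), the stud at (541,240) and the bolt head at (240,270).

```bash
python3 - <<'E'
from h import *
s=env.observe();W=cam("wrist",s);T=cam("top");S=cam("side")
P=[[100,165,24],[100,50,24],[100,-100,24],[-85,50,24],[-85,-50,24],[25,-72,43],[55,72,78]]
uv=np.array([[45,187],[272,133],[575,82],[362,500],[545,465],[541,240],[240,270]])/6+[140,135]
j,r=fitjig([(T,P,uv),(S,[[25,-72,43],P[6]],np.array([[423,272],[400,200]])*.64),(W,[[25,-72,43]],np.array([[738,133]])*.64)])
print(j.round(4),r.round(1).tolist())
e=[ray(W,np.array(p)*.64,s["position"][2]-.0035) for p in[(321,207),(466,208)]]
m=(e[0]+e[1])/2;print(e,m-s["position"],(m-s["position"])@s["tool_rot"])
np.save("j.npy",j)
# bar angle
Rj,t=jigT(*j)
def onplane(p,h):
  q1=ray(T,p,.3);q2=ray(T,p,0);l1=Rj.T@(q1-t);l2=Rj.T@(q2-t);k=(h/1000-l1[2])/(l2[2]-l1[2]);return l1+k*(l2-l1)
for p in[(238,385),(228,440)]:
  q=onplane(np.array(p)/6+[140,135],29);print(q)
# 'lower' placements
print(J(j,[[-15,0,10],[-12,0,10]]),s["position"])
E
```

```text
[0.5442 0.0327 0.1908] [[0.1, -0.4], [0.0, 0.6], [-1.0, -1.3], [-0.0, -4.6], [0.6, -5.3], [0.9, -0.2], [0.1, -1.0], [-1.4, -1.4], [-1.5, -0.4], [-0.3, -0.6]]
[array([ 0.53233964, -0.26723763,  0.25407463]), array([ 0.54384435, -0.22495667,  0.25407463])] [-0.06668716  0.01729927 -0.0035    ] [ 0.06892498 -0.00039113  0.00280812]
[-0.02177173  0.0989606   0.029     ]
[-0.05004259  0.11173921  0.029     ]
[[0.52669876 0.02929263 0.07101448]
 [0.52938831 0.02981214 0.07223776]] [ 0.60477915 -0.26339642  0.25757463]
```

jog_arm(
  hand=[0.04,0.04,0.04,0.04,0.04],
  travel=[
    [-0.015,0.0586,0],
    [-0.015,0.0586,0],
    [-0.015,0.0586,0],
    [-0.015,0.0586,0],
    [-0.015,0.0586,0],
  ],
  yaw=[0.09,0.09,0.09,0.09,0.09],
)

```text
time_s: 4.62
position: [0.5277, 0.0319, 0.251]
tool_rot: [[-0.981, -0.192, -0.0], [-0.192, 0.981, 0.0], [0.0, 0.0, -1.0]]
ft_force: [1.1, 1.2, -0.7]
grip_width: 0.0452
gripper_force: 31.4
```

```bash
python3 - <<'E'
from h import *
j=np.load("j.npy")
s=snap("wrist","w3.png");W=cam("wrist",s);print(s["position"],s["tool_rot"][:,1],s["time_s"])
for P in([55,72,78],[25,-72,44],[100,50,24],[100,-50,24],[-85,50,24],[-85,-50,24],[-100,-100,24],[-100,165,24],[100,165,24]):print(P,(proj(W,J(j,P))*1.5625).round())
E
```

```text
[0.52770783 0.03192326 0.25096925] [-1.91752215e-01  9.81443336e-01  2.56276293e-04] 4.625
[55, 72, 78] [[512. 373.]]
[25, -72, 44] [[280. 323.]]
[100, 50, 24] [[459. 432.]]
[100, -50, 24] [[316. 431.]]
[-85, 50, 24] [[456. 175.]]
[-85, -50, 24] [[321. 175.]]
[-100, -100, 24] [[254. 156.]]
[-100, 165, 24] [[608. 158.]]
[100, 165, 24] [[621. 430.]]
```

View pics/w3.png

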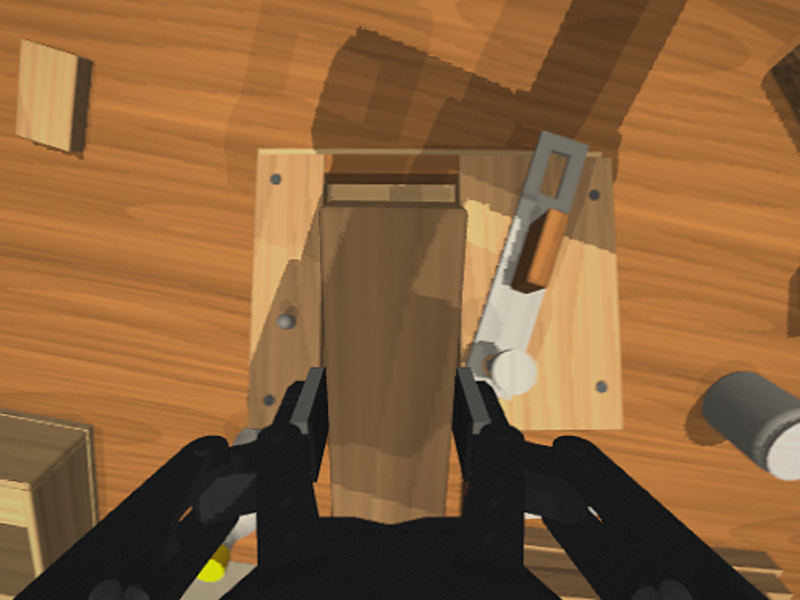

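The view shows the jig squarely below: bolt head (514,372), stud (287,320), top corners (257,150), (611,154) and (622,428). The bar's slot centre is at about (554,174) and the handle is at about (540,250).

```bash
python3 - <<'E'
from h import *
s=env.observe();W=cam("wrist",s)
P=[[100,165,24],[-100,-100,24],[-100,165,24],[-85,50,24],[-85,-50,24],[25,-72,43],[55,72,78]]
uv=np.array([[622,429],[257,151],[611,155],[459,175],[326,175],[287,320],[514,372]])*.64
j,r=fitjig([(W,P,uv)]);print(j.round(4),r.round(1).tolist());np.save("j.npy",j)
Rj,t=jigT(*j)
def onplane(p,h):
  q1=ray(W,np.array(p)*.64,.3);q2=ray(W,np.array(p)*.64,0);l1=Rj.T@(q1-t);l2=Rj.T@(q2-t);k=(h/1000-l1[2])/(l2[2]-l1[2]);return l1+k*(l2-l1)
S=onplane((554,174),29);E=onplane((566,138),29)
for q in(S,E):
  d=q[:2]-[.055,.072];print(q,np.linalg.norm(d),np.arctan2(d[1],d[0])%6.283)
d=(S-E);print("dir",np.arctan2(-d[1],-d[0])%6.283)
print(J(j,[[-10,0,10],[-15,0,10]]),s["position"])
E
```

```text
[0.5399 0.041  0.192 ] [[0.4, 0.3], [0.2, 1.1], [0.1, 1.5], [0.3, -0.8], [-1.2, -1.6], [-2.5, 0.3], [0.9, -0.3]]
[-0.08399895  0.11868351  0.029     ] 0.14662897710066403 2.817574205181516
[-0.11193963  0.12879434  0.029     ] 0.17633615148293336 2.8136669746249336
dir 2.794384791540127
[[0.52692312 0.03852903 0.07305328]
 [0.52244158 0.03765779 0.07101448]] [0.52545455 0.03790595 0.2512808 ]
```

```bash
python3 - <<'E'
from h import *
s=env.observe();print(s["position"],s["tool_rot"][:,1],s["qvel"],s["time_s"])
s=dict(s);s["position"]=np.array([0.52770783,0.03192326,0.25096925]);y=np.array([-.19175,.98144,0.]);s["tool_rot"]=np.c_[np.cross(y,[0,0,-1]),y,[0,0,-1.]]
W=cam("wrist",s)
P=[[100,165,24],[-100,-100,24],[-100,165,24],[-85,50,24],[-85,-50,24],[25,-72,43],[55,72,78]]
uv=np.array([[622,429],[257,151],[611,155],[459,175],[326,175],[287,320],[514,372]])*.64
j,r=fitjig([(W,P,uv)]);print(j.round(4),r.round(1).tolist());np.save("j.npy",j)
th=2.81;R,t=jigT(*j)
print(J(j,[[-10,0,10],[-15,0,10],[55,72,24],[25,-72,24],[55+80*np.cos(th),72+80*np.sin(th),49]]))
E
```

```text
[0.52545455 0.03790595 0.2512808 ] [-0.20011466  0.97976621  0.00350693] [-4.95217163  1.21240537 -3.52706921 -1.08344329  0.76603601 -1.03426738] 4.675
[0.5423 0.0342 0.1848] [[0.6, 0.5], [0.1, 1.1], [0.4, 1.2], [0.2, -1.0], [-1.4, -1.7], [-2.7, 0.3], [0.6, -0.2]]
[[ 0.52936628  0.03178663  0.07305328]
 [ 0.5248786   0.03094757  0.07101448]
 [ 0.5688623   0.11241878  0.11234096]
 [ 0.56840105 -0.03416275  0.10010815]
 [ 0.48616405  0.12345208  0.10432436]]
```

jog_arm(
  hand=[0.04,0.04,0.04,0.04,0.04],
  travel=[
    [0.001,0.001,-0.05],
    [0,0,-0.05],
    [0,0,-0.025],
    [0,0,0],
    [0,0,0],
  ],
  yaw=[0,0,0,0,0],
  grip_force=20,
)

```text
time_s: 5.3
position: [0.5303, 0.031, 0.1274]
tool_rot: [[-0.982, -0.189, 0.002], [-0.189, 0.982, -0.0], [-0.002, -0.001, -1.0]]
ft_force: [1.0, 0.1, -0.1]
grip_width: 0.0453
gripper_force: 31.3
```

jog_arm(
  hand=[0.04,0.04,0.04,0.04,0.04],
  travel=[
    [0,0,-0.005],
    [0,0,-0.005],
    [0,0,-0.005],
    [0,0,-0.005],
    [0,0,0],
  ],
  yaw=[0,0,0,0,0],
)

```text
time_s: 5.92
position: [0.5291, 0.0307, 0.106]
tool_rot: [[-0.982, -0.189, -0.002], [-0.189, 0.982, -0.001], [0.002, -0.0, -1.0]]
ft_force: [-4.4, -2.5, 2.1]
grip_width: 0.0455
gripper_force: 32.1
```

jog_arm(
  hand=[0.04,0.04,0.04,0.04,0.04],
  travel=[
    [0,0,-0.004],
    [0,0,-0.004],
    [0,0,-0.004],
    [0,0,0],
    [0,0,0],
  ],
  yaw=[0,0,0,0,0],
)

```text
time_s: 6.55
position: [0.5295, 0.031, 0.0943]
tool_rot: [[-0.982, -0.189, -0.001], [-0.189, 0.982, -0.0], [0.001, 0.0, -1.0]]
ft_force: [-4.6, -1.2, 1.4]
grip_width: 0.0452
gripper_force: 32.8
```

jog_arm(
  hand=[0.04,0.04,0.04,0.04,0.04],
  travel=[
    [0,0,-0.002],
    [0,0,-0.002],
    [0,0,-0.002],
    [0,0,0],
    [0,0,0],
  ],
  yaw=[0,0,0,0,0],
)

```text
time_s: 7.18
position: [0.5301, 0.0311, 0.0884]
tool_rot: [[-0.982, -0.189, 0.0], [-0.189, 0.982, -0.0], [-0.0, -0.0, -1.0]]
ft_force: [-2.1, -1.2, 2.4]
grip_width: 0.0451
gripper_force: 33.2
```

jog_arm(
  hand=[0.04,0.04,0.04,0.04,0.04],
  travel=[
    [0,0,-0.0015],
    [0,0,-0.0015],
    [0,0,0],
    [0,0,0],
    [0,0,0],
  ],
  yaw=[0,0,0,0,0],
)

```text
time_s: 7.8
position: [0.5303, 0.0311, 0.0865]
tool_rot: [[-0.982, -0.189, 0.002], [-0.189, 0.982, -0.0], [-0.002, -0.001, -1.0]]
ft_force: [-5.7, -0.7, 13.3]
grip_width: 0.0455
gripper_force: 34.5
```

```bash
python3 - <<'E'
from h import *
j=[.543,.0335,.188]
s=snap("wrist","w4.png");W=cam("wrist",s);print(s["position"])
for P in([-85,50,24],[-85,-50,24],[-85,23,20],[-85,-23,20],[-75,23,20],[-75,-23,20]):print(P,(proj(W,J(j,P))*1.5625).round())
E
```

```text
[0.53026667 0.03108573 0.08646026]
[-85, 50, 24] [[531. 186.]]
[-85, -50, 24] [[257. 185.]]
[-85, 23, 20] [[456. 189.]]
[-85, -23, 20] [[332. 188.]]
[-75, 23, 20] [[456. 215.]]
[-75, -23, 20] [[332. 215.]]
```

View pics/w4.png

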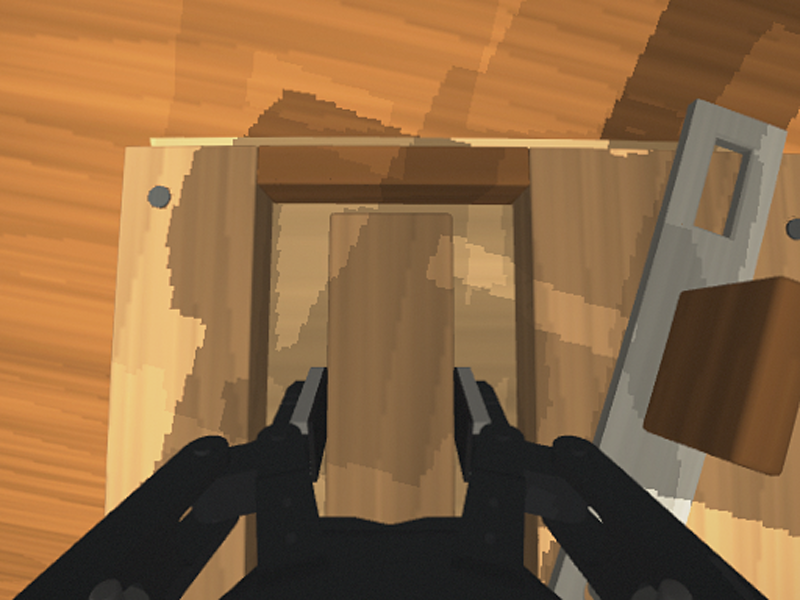

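The blank now lies flat in the trough, with its lower end at y≈213. That is about 10 mm short of the ledge, whose top edge is predicted at 188. I'll slide it down.

jog_arm(
  hand=[0.04,0.04,0.04,0.04,0.04],
  travel=[
    [-0.002,-0.0004,-0.0006],
    [-0.002,-0.0004,-0.0008],
    [-0.002,-0.0004,-0.0008],
    [-0.002,-0.0004,-0.0008],
    [0,0,0],
  ],
  yaw=[0,0,0,0,0],
)

```text
time_s: 8.48
position: [0.5233, 0.0295, 0.0833]
tool_rot: [[-0.982, -0.189, 0.004], [-0.189, 0.982, -0.0], [-0.004, -0.001, -1.0]]
ft_force: [0.9, -1.4, 8.7]
grip_width: 0.0454
gripper_force: 33.9
```

jog_arm(
  hand=[0.04,0.04,0.04,0.04,0.04],
  travel=[
    [-0.001,-0.0002,-0.0004],
    [-0.001,-0.0002,-0.0004],
    [0,0,0],
    [0,0,0],
    [0,0,0],
  ],
  yaw=[0,0,0,0,0],
)

```text
time_s: 9.1
position: [0.5223, 0.0293, 0.0828]
tool_rot: [[-0.982, -0.189, 0.007], [-0.189, 0.982, 0.0], [-0.007, -0.001, -1.0]]
ft_force: [3.1, 2.0, 8.2]
grip_width: 0.0448
gripper_force: 33.9
```

jog_arm(
  hand=[0.04,0.04,0.04,0.04,0.04],
  travel=[
    [-0.001,-0.0002,-0.0004],
    [-0.001,-0.0002,-0.0004],
    [-0.001,-0.0002,-0.0004],
    [0,0,0],
    [0,0,0],
  ],
  yaw=[0,0,0,0,0],
)

```text
time_s: 9.72
position: [0.5222, 0.0292, 0.0828]
tool_rot: [[-0.982, -0.188, 0.015], [-0.188, 0.982, 0.001], [-0.015, -0.002, -1.0]]
ft_force: [14.0, 7.0, 10.0]
grip_width: 0.0451
gripper_force: 34.0
```

jog_arm(
  hand=[0.04,0.04,0.04,0.04,0.04],
  travel=[
    [-0.001,-0.0002,-0.0002],
    [-0.001,-0.0002,-0.0002],
    [-0.001,-0.0002,-0.0002],
    [0,0,0],
    [0,0,0],
  ],
  yaw=[0,0,0,0,0],
)

```text
time_s: 10.35
position: [0.522, 0.029, 0.0832]
tool_rot: [[-0.982, -0.187, 0.022], [-0.187, 0.982, 0.002], [-0.022, -0.002, -1.0]]
ft_force: [24.3, 13.2, 10.6]
grip_width: 0.0452
gripper_force: 34.0
```

It's stopped against the ledge. I'll relax the load, release and lift.

jog_arm(
  hand=[0.04,0.04,0.04,0.06,0.06],
  travel=[
    [0.003,0.0006,0.0005],
    [0.002,0.0004,0.0006],
    [0,0,0],
    [0,0,0],
    [0,0,0],
  ],
  yaw=[0,0,0,0,0],
)

```text
time_s: 10.98
position: [0.5186, 0.029, 0.0804]
tool_rot: [[-0.982, -0.189, -0.001], [-0.189, 0.982, 0.0], [0.001, 0.0, -1.0]]
ft_force: [-0.4, 0.5, -0.9]
grip_width: 0.0599
gripper_force: 0.0
```

jog_arm(
  hand=[0.06,0.06,0.06,0.06,0.06],
  travel=[
    [0,0,0.02],
    [0,0,0.04],
    [0,0,0.05],
    [-0.01,0.02,0.03],
    [0,0,0],
  ],
  yaw=[0,0,0,0,0],
)

```text
time_s: 11.6
position: [0.5089, 0.0497, 0.2224]
tool_rot: [[-0.982, -0.19, 0.003], [-0.19, 0.982, -0.0], [-0.003, -0.001, -1.0]]
ft_force: [0.5, 0.3, -0.3]
grip_width: 0.0598
gripper_force: 0.0
```

```bash
python3 - <<'E'
from h import *
s=snap("wrist","w5.png");print(s["position"],s["tool_rot"][:,1],s["qvel"].round(1),s["time_s"])
W=cam("wrist",s);j=[.543,.0335,.188]
for P in([55,72,78],[25,-72,44],[-85,23,20],[-85,-23,20]):print(P,(proj(W,J(j,P))*1.5625).round())
E
```

```text
[0.50894615 0.049665   0.22242876] [-1.90489220e-01  9.81688808e-01 -9.70049907e-04] [-1.3  2.9  2.6 -0.5 -2.2 -0.9] 11.6
[55, 72, 78] [[486. 423.]]
[25, -72, 44] [[238. 361.]]
[-85, 23, 20] [[393. 199.]]
[-85, -23, 20] [[327. 199.]]
```

View pics/w5.png

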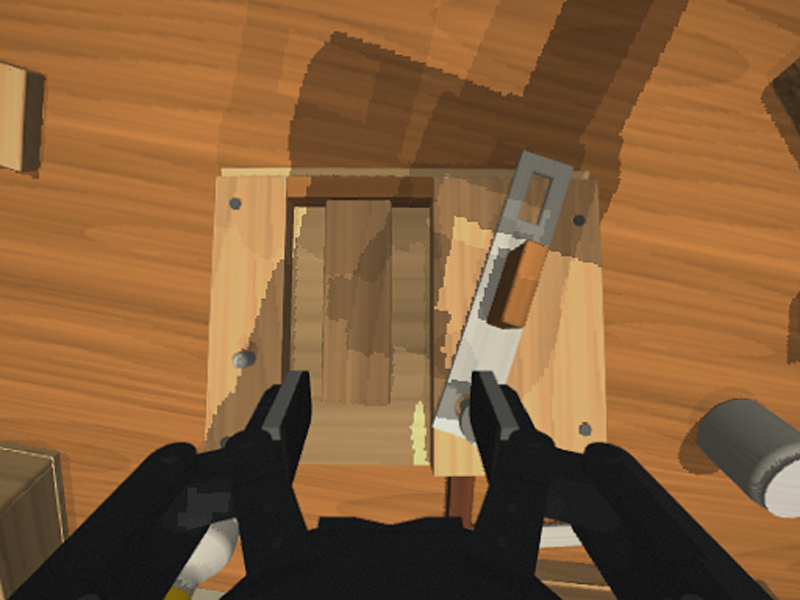

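The blank lies lengthwise at x 325–391, with its lower end at the ledge (y≈200). The bar is undisturbed: slot about (538,196), handle about (517,285).

```bash
python3 - <<'E'
from h import *
s=env.observe();s=dict(s);s["position"]=np.array([.50895,.04967,.22243]);W=cam("wrist",s)
j=[.543,.0335,.188]
print("obs head? slot(538,196) tip(523,151)(574,168) handle ~(517,285)")
for th in(2.78,2.82,2.86):
  c,n=np.cos(th),np.sin(th)
  B=lambda x,y,z:[55+c*x-n*y,72+n*x+c*y,24+z]
  print(th,[(proj(W,J(j,B(*p)))[0]*1.5625).round().tolist() for p in[(147,0,5),(176,18,5),(176,-18,5),(105,7,45),(105,-7,45),(55,7,45),(55,-7,45),(105,-7,5),(105,7,5),(-19,18,5)]])
  print(J(j,B(80,0,25)),J(j,B(80,0,45)))
R,_=jigT(*j);print("bar dir world",np.arctan2(*(R@[np.cos(2.81),np.sin(2.81),0])[1::-1]),"fin",np.arctan2(*(R@[-30,-144,0])[1::-1]))
o=env.observe();print(o["q"],np.arctan2(o["tool_rot"][1,1],o["tool_rot"][0,1]))
E
```

```text
obs head? slot(538,196) tip(523,151)(574,168) handle ~(517,285)
2.78 [[543.0, 200.0], [531.0, 152.0], [581.0, 171.0], [533.0, 240.0], [556.0, 249.0], [504.0, 322.0], [528.0, 331.0], [532.0, 261.0], [513.0, 254.0], [432.0, 426.0]]
[[0.48684144 0.12491618 0.10465679]] [[0.47882993 0.12339201 0.12291857]]
2.82 [[534.0, 197.0], [521.0, 150.0], [571.0, 167.0], [526.0, 238.0], [549.0, 246.0], [500.0, 321.0], [524.0, 329.0], [527.0, 259.0], [507.0, 252.0], [433.0, 428.0]]
[[0.48644342 0.12177147 0.10421971]] [[0.47843191 0.1202473  0.12248149]]
2.86 [[526.0, 195.0], [511.0, 148.0], [562.0, 163.0], [519.0, 236.0], [543.0, 243.0], [496.0, 320.0], [521.0, 327.0], [521.0, 256.0], [500.0, 250.0], [434.0, 429.0]]
[[0.48616188 0.11860774 0.10383215]] [[0.47815037 0.11708358 0.12209393]]
bar dir world 2.9690018064954584 fin -1.570777222371209
[-7.77256902e+00  1.92149471e+01  8.31955125e+01 -4.55515603e-03
  7.75632146e+01 -1.08720003e+02] 1.7618821527977788
```

jog_arm(
  hand=[0.06,0.06,0.05,0.05,0.05],
  travel=[
    [-0.013,0.036,0],
    [-0.013,0.036,0],
    [0,0,-0.03],
    [0,0,-0.02],
    [0,0,0],
  ],
  yaw=[-0.179,-0.179,0,0,0],
)

```text
time_s: 12.28
position: [0.4819, 0.1205, 0.1684]
tool_rot: [[-0.986, 0.167, -0.006], [0.167, 0.986, -0.0], [0.006, -0.001, -1.0]]
ft_force: [0.4, -0.3, 0.6]
grip_width: 0.0501
gripper_force: 0.0
```

```bash
python3 - <<'E'
from h import *
s=env.observe();print(s["position"],np.arctan2(s["tool_rot"][1,1],s["tool_rot"][0,1]))
E
```

```text
[0.48192098 0.12052543 0.16840487] 1.4027505659386441
```

jog_arm(
  hand=[0.05,0.05,0.05,0.05,0.05],
  travel=[
    [0.001,0.001,-0.02],
    [0,0,-0.018],
    [0,0,-0.01],
    [0,0,0],
    [0,0,0],
  ],
  yaw=[0,0,0,0,0],
)

```text
time_s: 12.9
position: [0.4843, 0.1218, 0.1234]
tool_rot: [[-0.986, 0.167, 0.001], [0.167, 0.986, -0.0], [-0.001, 0.0, -1.0]]
ft_force: [-1.0, 0.5, 0.3]
grip_width: 0.0501
gripper_force: 0.0
```

jog_arm(
  hand=[0.008,0.008,0.008,0.008,0.008],
  travel=[
    [0,0,0],
    [0,0,0],
    [0,0,0],
    [0,0,0],
    [0,0,0],
  ],
  yaw=[0,0,0,0,0],
  grip_force=40,
)

```text
time_s: 13.52
position: [0.4839, 0.1225, 0.1238]
tool_rot: [[-0.986, 0.167, 0.001], [0.167, 0.986, 0.001], [-0.001, 0.001, -1.0]]
ft_force: [-2.9, 3.2, 7.5]
grip_width: 0.0137
gripper_force: 38.1
```

```bash
cat > sw.py <<'E'
from h import *
j=[.543,.0335,.188];R,t=jigT(*j)
def frame(th,k=1.):  # bar frame, roll level, pitch in jig plane
    e=R@[np.cos(th),np.sin(th),0];h=np.arctan2(e[1],e[0])
    y=np.array([-np.sin(h),np.cos(h),0]);return np.c_[e,y,np.cross(e,y)],h
def hole(L):return J(j,[55,72,24+L])[0]
E
python3 - <<'E'
from sw import *
s=env.observe();p=np.array(s["position"]);print(p)
th0=2.815;F0=np.c_[R@[np.cos(th0),np.sin(th0),0],R@[-np.sin(th0),np.cos(th0),0],R[:,2]]
g=F0.T@(p-hole(0));print("grip in bar",g.round(4))
_,h0=frame(th0);prev=p;ph=h0
ths=[th0]*2+list(np.linspace(th0,np.radians(240),11)[1:])
Ls=[13,26]+[26]*10
for th,L in zip(ths,Ls):
    F,h=frame(th);h=h0+((h-h0+np.pi)%(2*np.pi)-np.pi)
    f=(th-th0)/(np.radians(240)-th0)
    P=hole(L)+((1-min(1,f*5))*F0+min(1,f*5)*F)@g if f<.2 else hole(L)+F@g
    print(round(np.degrees(th)),(P-prev).round(4),round(h-ph,3),P.round(3));prev=P;ph=h
E
```

```text
[0.48393123 0.12251439 0.12378025]
grip in bar [ 0.0748 -0.0026  0.0438]
161 [-0.0052 -0.001   0.0119] 0.0 [0.479 0.122 0.136]
161 [-0.0052 -0.001   0.0119] 0.0 [0.474 0.121 0.148]
169 [-0.0004 -0.0033 -0.0006] 0.148 [0.473 0.117 0.147]
177 [-0.0001 -0.0162 -0.0013] 0.15 [0.473 0.101 0.146]
185 [ 0.0023 -0.0128  0.0001] 0.15 [0.475 0.088 0.146]
193 [ 0.0042 -0.0122  0.0008] 0.15 [0.48  0.076 0.147]
201 [ 0.006  -0.0112  0.0015] 0.148 [0.486 0.065 0.148]
209 [ 0.0075 -0.0099  0.0021] 0.145 [0.493 0.055 0.15 ]
216 [ 0.0088 -0.0084  0.0027] 0.142 [0.502 0.047 0.153]
224 [ 0.0097 -0.0067  0.0032] 0.139 [0.511 0.04  0.156]
232 [ 0.0103 -0.0049  0.0036] 0.135 [0.522 0.035 0.16 ]
240 [ 0.0105 -0.0031  0.004 ] 0.132 [0.532 0.032 0.164]
```

jog_arm(
  hand=[0.008,0.008,0.008,0.008,0.008],
  travel=[
    [-0.005,-0.001,0.012],
    [-0.005,-0.001,0.012],
    [0,0,0],
    [0,-0.007,-0.001],
    [0,-0.0125,-0.001],
  ],
  yaw=[0,0,0,0.148,0.15],
)

```text
time_s: 14.15
position: [0.4737, 0.1, 0.1447]
tool_rot: [[-0.991, -0.135, -0.0], [-0.135, 0.991, -0.001], [0.0, -0.001, -1.0]]
ft_force: [0.0, 0.7, -2.3]
grip_width: 0.0126
gripper_force: 40.4
```

jog_arm(
  hand=[0.008,0.008,0.008,0.008,0.008],
  travel=[
    [0.002,-0.013,0],
    [0.004,-0.012,0.001],
    [0.006,-0.011,0.0015],
    [0.0075,-0.01,0.002],
    [0,0,0],
  ],
  yaw=[0.15,0.15,0.148,0.145,0],
)

```text
time_s: 14.78
position: [0.4937, 0.0536, 0.1492]
tool_rot: [[-0.751, -0.66, 0.0], [-0.66, 0.751, -0.001], [0.0, -0.0, -1.0]]
ft_force: [0.5, 0.3, -2.4]
grip_width: 0.013
gripper_force: 40.4
```

jog_arm(
  hand=[0.008,0.008,0.008,0.008,0.008],
  travel=[
    [0.009,-0.0085,0.003],
    [0.01,-0.0065,0.003],
    [0.01,-0.005,0.0035],
    [0.0105,-0.003,0.004],
    [0,0,0],
  ],
  yaw=[0.142,0.139,0.135,0.132,0],
)

```text
time_s: 15.4
position: [0.5339, 0.0526, 0.1624]
tool_rot: [[-0.337, -0.941, -0.006], [-0.94, 0.337, -0.051], [0.05, -0.012, -0.999]]
ft_force: [-12.5, -42.8, 8.5]
grip_width: 0.013
gripper_force: 45.1
```

```bash
python3 - <<'E'
from h import *
s=env.observe();print(s["position"],s["q"].round(1),np.arctan2(s["tool_rot"][1,1],s["tool_rot"][0,1]))
snap("wrist","w6.png",k=1);a=cv2.imread("pics/w6.png")
snap("side","s6.png",(190,90,320,230),k=2.743)
b=cv2.imread("pics/s6.png");b=cv2.resize(b,(int(b.shape[1]*384/b.shape[0]),384));m=np.hstack([a,b])[:, :800];print(m.shape,b.shape);cv2.imwrite("pics/m6.png",cv2.resize(m,None,fx=.9,fy=.9) if m.shape[1]>800 else m)
E
```

```text
[0.53390572 0.05259906 0.16241085] [  -5.7   25.3   84.1   -3.1   70.7 -165. ] 2.7979614628879355
(384, 800, 3) (384, 357, 3)
```

The wrist joint reached its range, so I'll back off one step.

jog_arm(
  hand=[0.008,0.008,0.008,0.008,0.008],
  travel=[
    [-0.0105,0.003,-0.004],
    [0,0,0],
    [0,0,0],
    [0,0,0],
    [0,0,0],
  ],
  yaw=[-0.14,0,0,0,0],
)

```text
time_s: 16.12
position: [0.5235, 0.0584, 0.1576]
tool_rot: [[-0.467, -0.884, -0.009], [-0.883, 0.467, -0.041], [0.041, -0.012, -0.999]]
ft_force: [-5.1, -23.9, 1.8]
grip_width: 0.0129
gripper_force: 49.2
```

```bash
python3 - <<'E'
from sw import *
s=env.observe();print(s["q"].round(1),s["ft_force"],s["wrist_torque"])
p=np.array(s["position"]);th=np.radians(232)
for L in(26,16,8):
  F,h=frame(th);print(L,hole(L)+F@[.0748,-.0026,.0438],p)
E
```

```text
[  -5.4   24.7   85.9   -2.6   69.7 -156.6] [ -5.07787269 -23.94680566   1.83334786] [-4.09150791  0.82682995 -0.56773306]
26 [0.52159601 0.03514408 0.15970065] [0.52349062 0.05837043 0.15760695]
16 [0.52560177 0.03590616 0.15056976] [0.52349062 0.05837043 0.15760695]
8 [0.52880637 0.03651582 0.14326505] [0.52349062 0.05837043 0.15760695]
```

jog_arm(
  hand=[0.008,0.008,0.008,0.008,0.008],
  travel=[
    [0,-0.01,0],
    [0,-0.01,0],
    [0,0,0],
    [0,0,0],
    [0,0,0],
  ],
  yaw=[0,0,0,0,0],
)

```text
time_s: 16.75
position: [0.5257, 0.0473, 0.157]
tool_rot: [[-0.464, -0.886, -0.002], [-0.886, 0.464, -0.023], [0.021, -0.009, -1.0]]
ft_force: [12.4, 28.0, -8.3]
grip_width: 0.0129
gripper_force: 44.2
```

```bash
python3 - <<'E'
from sw import *
s=env.observe();print(s["position"],s["q"].round(1),s["ft_force"].round(1),s["wrist_torque"].round(1))
snap("wrist","w6.png",k=1);a=cv2.imread("pics/w6.png")
snap("side","s6.png",(190,90,320,230),k=2.743)
b=cv2.imread("pics/s6.png");b=cv2.resize(b,(288,310))
m=np.zeros((384,800,3),np.uint8);m[:,:512]=a;m[:310,512:]=b;cv2.imwrite("pics/m7.png",m)
E
```

```text
[0.52570429 0.04730482 0.15704743] [  -7.1   24.7   86.1   -1.4   69.2 -159. ] [12.4 28.  -8.3] [ 4.4 -1.9  0.1]
```

View pics/m7.png

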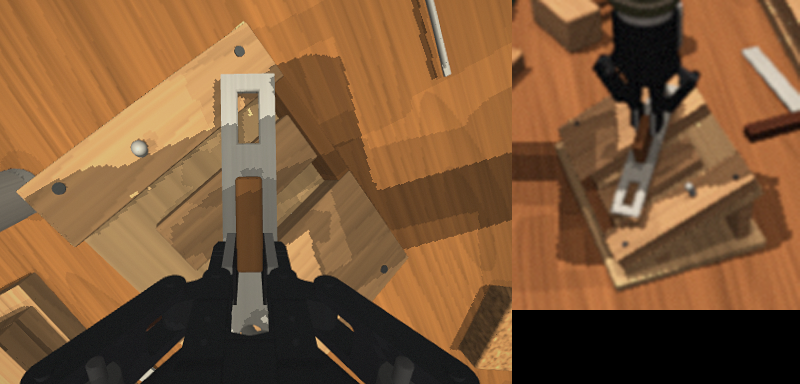

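The view shows the bar held by its handle, with the tip at (247,74) over the right shoulder's inner edge and the stud at (139,148). I'll centre it on its bolt and lay it down to regrip.

jog_arm(
  hand=[0.008,0.008,0.008,0.008,0.008],
  travel=[
    [0,0.005,0],
    [0.003,0.001,-0.006],
    [0.003,0,-0.006],
    [0,0,0],
    [0,0,0],
  ],
  yaw=[0,0,0,0,0],
)

```text
time_s: 17.48
position: [0.5306, 0.0489, 0.1449]
tool_rot: [[-0.463, -0.886, -0.006], [-0.886, 0.463, -0.031], [0.03, -0.009, -1.0]]
ft_force: [2.4, 7.2, -3.5]
grip_width: 0.0131
gripper_force: 44.9
```

jog_arm(
  hand=[0.008,0.008,0.008,0.008,0.008],
  travel=[
    [0.002,0,-0.004],
    [0.002,0,-0.004],
    [0,0,0],
    [0,0,0],
    [0,0,0],
  ],
  yaw=[0,0,0,0,0],
)

```text
time_s: 18.1
position: [0.5347, 0.0499, 0.1376]
tool_rot: [[-0.463, -0.886, -0.005], [-0.886, 0.463, -0.03], [0.029, -0.009, -1.0]]
ft_force: [2.0, 13.8, 4.0]
grip_width: 0.0131
gripper_force: 45.6
```

jog_arm(
  hand=[0.008,0.008,0.045,0.045,0.045],
  travel=[
    [0,0.003,-0.003],
    [0,0,0],
    [0,0,0],
    [0,0,0],
    [0,0,0],
  ],
  yaw=[0,0,0,0,0],
)

```text
time_s: 18.73
position: [0.5343, 0.0511, 0.1342]
tool_rot: [[-0.463, -0.886, -0.007], [-0.886, 0.463, -0.033], [0.032, -0.009, -0.999]]
ft_force: [-0.1, 0.4, -0.4]
grip_width: 0.045
gripper_force: 0.0
```

jog_arm(
  hand=[0.06,0.06,0.06,0.085,0.085],
  travel=[
    [0,0,0.02],
    [0,0,0.03],
    [0,0,0.04],
    [-0.01,-0.02,0.01],
    [0,0,0],
  ],
  yaw=[0,0,-0.18,-0.18,-0.18],
)

```text
time_s: 19.35
position: [0.5243, 0.0304, 0.2354]
tool_rot: [[-0.856, -0.516, -0.021], [-0.516, 0.856, -0.025], [0.031, -0.011, -0.999]]
ft_force: [0.4, 0.5, 0.2]
grip_width: 0.0851
gripper_force: 0.0
```

jog_arm(
  hand=[0.085,0.085,0.085,0.085,0.085],
  travel=[
    [0,0,0],
    [0,0,0],
    [0,0,0],
    [0,0,0],
    [0,0,0],
  ],
  yaw=[-0.18,-0.18,-0.18,-0.18,0],
)

```text
time_s: 19.98
position: [0.5244, 0.0312, 0.2343]
tool_rot: [[-0.985, 0.168, -0.033], [0.168, 0.986, -0.004], [0.032, -0.01, -0.999]]
ft_force: [-1.2, -0.2, -0.3]
grip_width: 0.0849
gripper_force: 0.0
```

```bash
python3 - <<'E'
from sw import *
s=snap("wrist","w8.png");snap("side","s8.png");snap("top","t8.png");W=cam("wrist",s);print(s["position"],s["q"].round(1),np.arctan2(s["tool_rot"][1,1],s["tool_rot"][0,1]))
np.savez("w8.npz",p=s["position"],R=s["tool_rot"])
im=cv2.imread("pics/w8.png");
for th in np.radians([225,230,235]):
  c,n=np.cos(th),np.sin(th)
  B=lambda x,y,z:[55+c*x-n*y,72+n*x+c*y,24+z]
  print(np.degrees(th),[(proj(W,J(j,B(*p)))[0]*1.5625).round().tolist() for p in[(147,0,5),(176,18,5),(176,-18,5),(105,7,45),(105,-7,45),(55,7,45),(55,-7,45)]])
E
```

```text
[0.52437056 0.03115063 0.23427546] [ -9.3  20.8  78.4  -0.5  82.7 -89.5] 1.4021170763322364
225.0 [[331.0, 254.0], [284.0, 260.0], [307.0, 215.0], [367.0, 281.0], [378.0, 259.0], [445.0, 318.0], [456.0, 296.0]]
230.0 [[323.0, 271.0], [277.0, 281.0], [296.0, 234.0], [362.0, 295.0], [370.0, 273.0], [442.0, 326.0], [451.0, 303.0]]
235.0 [[317.0, 288.0], [272.0, 302.0], [287.0, 254.0], [358.0, 310.0], [364.0, 287.0], [441.0, 335.0], [448.0, 311.0]]
```

View pics/w8.png

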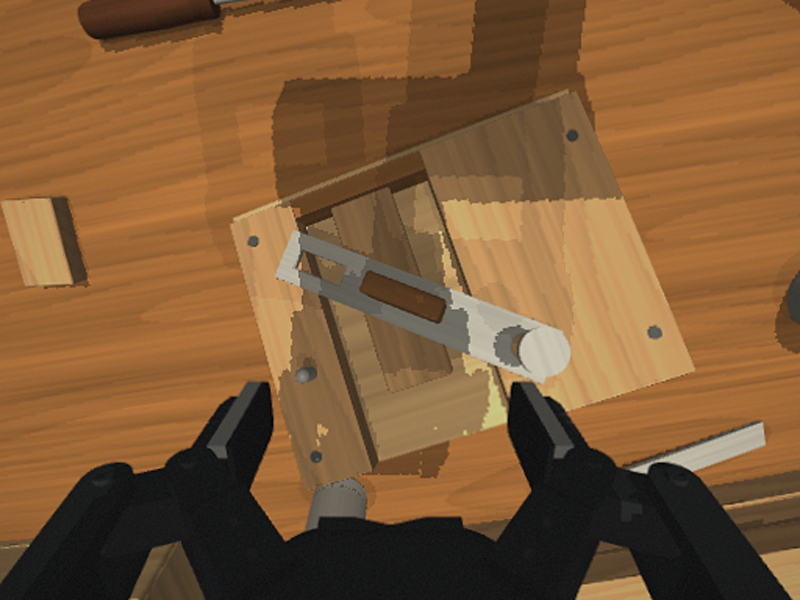

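The bar lies across the blank: tip corners (300,232)/(275,277), handle top corners (372,270), (447,297), (437,322) and (360,290). The stud is at (308,373), and the blank is still at the ledge. Next I'll fit jig and bar from this view and regrip the handle by its ends.

```bash
python3 - <<'E'
from sw import *
d=np.load("w8.npz");s=dict(position=d["p"],tool_rot=d["R"]);W=cam("wrist",s)
P=[[-100,-100,24],[-100,165,24],[100,165,24],[25,-72,42],[55,72,78]]
uv=np.array([[233,220],[570,92],[693,371],[308,373],[543,352]])*.64
jj,r=fitjig([(W,P,uv)]);print(jj.round(4),r.round(1).tolist())
Q=[(176,18,5),(176,-18,5),(105,7,45),(105,-7,45),(55,7,45),(55,-7,45)]
ob=np.array([[275,277],[300,232],[360,290],[372,270],[437,322],[447,297]])*.64
def pos(v):
  c,n=np.cos(v[2]),np.sin(v[2]);return [[55+v[0]+c*x-n*y,72+v[1]+n*x+c*y,24+z] for x,y,z in Q]
f=lambda v:(proj(W,J(jj,pos(v)))-ob).ravel()
v=least_squares(f,[0,0,4.]).x;print(v,np.degrees(v[2]),f(v).round(1))
c,n=np.cos(v[2]),np.sin(v[2]);R,t=jigT(*jj);e=R@[c,n,0]
print("heading",np.arctan2(e[1],e[0]),"slope",np.degrees(np.arcsin(e[2])))
for z in(45,38,25):print(z,J(jj,[55+v[0]+c*80,72+v[1]+n*80,24+z]))
print(J(jj,[[25,-72,24],[55,72,24]]))
np.savez("fit.npz",j=jj,v=v)
E
```

```text
[0.5421 0.0323 0.175 ] [[-3.3, 0.6], [4.5, -0.8], [0.9, 0.8], [-5.7, 0.4], [0.2, -0.3]]
[-1.77668301  0.62723362  4.01625997] 230.11474577918545 [ 0.5 -0.5 -3.2 -1.7  0.1  0.6 -1.9 -0.8  2.2  0.3  1.6  1.5]
heading -2.0476275939747053 slope -15.157736525766921
45 [[0.51420483 0.03875603 0.13178732]]
38 [[0.51701557 0.03925292 0.1253957 ]]
25 [[0.52223551 0.04017573 0.11352554]]
[[ 0.56751436 -0.03635122  0.10010815]
 [ 0.56942045  0.11021865  0.11234096]]
```

jog_arm(
  hand=[0.072,0.072,0.072,0.072,0.072],
  travel=[
    [-0.004,0.004,0],
    [-0.0035,0.004,0],
    [0,0,-0.04],
    [0,0,-0.03],
    [0,0,0],
  ],
  yaw=[-0.154,-0.154,0,0,0],
)

```text
time_s: 20.75
position: [0.516, 0.0395, 0.163]
tool_rot: [[-0.888, 0.458, -0.037], [0.458, 0.889, 0.007], [0.036, -0.011, -0.999]]
ft_force: [-1.0, 0.6, -0.6]
grip_width: 0.0719
gripper_force: 0.0
```

jog_arm(
  hand=[0.072,0.072,0.072,0.072,0.072],
  travel=[
    [0,0,-0.02],
    [0,0,-0.016],
    [0,0,0],
    [0,0,0],
    [0,0,0],
  ],
  yaw=[0,0,0,0,0],
)

```text
time_s: 21.38
position: [0.5173, 0.0393, 0.1294]
tool_rot: [[-0.888, 0.46, -0.031], [0.46, 0.888, 0.006], [0.03, -0.009, -1.0]]
ft_force: [0.1, 0.0, 0.3]
grip_width: 0.0718
gripper_force: 0.0
```

jog_arm(
  hand=[0.045,0.045,0.045,0.045,0.045],
  travel=[
    [0,0,0],
    [0,0,0],
    [0,0,0],
    [0,0,0.003],
    [0,0,0.003],
  ],
  yaw=[0,0,0,0,0],
  grip_force=30,
)

```text
time_s: 22.0
position: [0.5166, 0.0393, 0.1343]
tool_rot: [[-0.887, 0.46, -0.034], [0.46, 0.888, 0.006], [0.033, -0.01, -0.999]]
ft_force: [0.4, 0.4, -2.8]
grip_width: 0.0516
gripper_force: 30.7
```

```bash
cat >> sw.py <<'E'
def lev(th,p=0.):
    e=R@[np.cos(th),np.sin(th),0];h=np.arctan2(e[1],e[0]);x=np.array([np.cos(h)*np.cos(p),np.sin(h)*np.cos(p),np.sin(p)])
    z=R[:,2]-x*(x@R[:,2]);z/=np.linalg.norm(z);return np.c_[x,np.cross(z,x),z],h
E
python3 - <<'E'
from sw import *
v=np.load("fit.npz")["v"];th0=v[2];p0=np.array([.5171,.0393,.1294])
F0=np.c_[R@[np.cos(th0),np.sin(th0),0],R@[-np.sin(th0),np.cos(th0),0],R[:,2]]
g=F0.T@(p0-J(j,[55+v[0],72+v[1],24])[0]);print("g",g.round(4));np.save("g.npy",g)
prev=np.array(env.observe()["position"]);_,ph=lev(th0)
for thd,L in[(230.1,15),(230.1,30),(235,30),(240,30),(245,30),(250,30),(254,30),(258.2,30),(258.2,20),(258.2,10),(258.2,0)]:
    F,h=lev(np.radians(thd));P=hole(L)+F@g;print(thd,L,P.round(4),(P-prev).round(4),round(h-ph,3),"slot",(R.T@(hole(L)+F@[.147,0,0]-J(j,[25,-72,24])[0])).round(4));prev=P;ph=h
E
```

```text
g [0.08   0.0011 0.042 ]
230.1 15 [0.5158 0.0449 0.166 ] [-0.0008  0.0056  0.0317] -0.0 slot [-0.0515  0.0272  0.0514]
230.1 30 [0.5098 0.0438 0.1797] [-0.006  -0.0011  0.0137] 0.0 slot [-0.0515  0.0272  0.0664]
235 30 [0.5148 0.0404 0.1794] [ 0.0049 -0.0034 -0.0003] 0.083 slot [-0.0423  0.0201  0.0623]
240 30 [0.5201 0.0372 0.1792] [ 0.0053 -0.0031 -0.0002] 0.084 slot [-0.0326  0.014   0.058 ]
245 30 [0.5256 0.0345 0.179 ] [ 0.0056 -0.0027 -0.0002] 0.083 slot [-0.0226  0.0087  0.0535]
250 30 [0.5314 0.0323 0.1788] [ 0.0058 -0.0023 -0.0002] 0.082 slot [-0.0123  0.0045  0.0489]
254 30 [0.5362 0.0308 0.1787] [ 0.0048 -0.0015 -0.0001] 0.065 slot [-0.004   0.0018  0.0452]
258.2 30 [0.5414 0.0295 0.1786] [ 0.0051 -0.0012 -0.0001] 0.068 slot [ 0.0048 -0.0004  0.0412]
258.2 20 [0.5454 0.0303 0.1695] [ 0.004   0.0008 -0.0091] 0.0 slot [ 0.0048 -0.0004  0.0312]
258.2 10 [0.5494 0.0311 0.1604] [ 0.004   0.0008 -0.0091] 0.0 slot [ 0.0048 -0.0004  0.0212]
258.2 0 [0.5534 0.0318 0.1512] [ 0.004   0.0008 -0.0091] 0.0 slot [ 0.0048 -0.0004  0.0112]
```

jog_arm(
  hand=[0.045,0.045,0.045,0.045,0.045],
  travel=[
    [0,0.003,0.011],
    [0,0.003,0.011],
    [-0.001,0,0.01],
    [-0.003,0,0.007],
    [-0.003,-0.001,0.006],
  ],
  yaw=[0,0,0,0,0],
  grip_force=40,
)

```text
time_s: 22.62
position: [0.5088, 0.0439, 0.1793]
tool_rot: [[-0.887, 0.46, -0.036], [0.46, 0.888, 0.005], [0.034, -0.012, -0.999]]
ft_force: [-2.3, -3.5, -8.1]
grip_width: 0.0487
gripper_force: 42.2
```

jog_arm(
  hand=[0.045,0.045,0.045,0.045,0.045],
  travel=[
    [0.005,-0.003,0],
    [0.005,-0.003,0],
    [0.0055,-0.003,0],
    [0,0,0],
    [0,0,0],
  ],
  yaw=[0.083,0.083,0.083,0,0],
)

```text
time_s: 23.25
position: [0.5253, 0.0346, 0.1801]
tool_rot: [[-0.973, 0.227, -0.033], [0.227, 0.974, -0.004], [0.032, -0.011, -0.999]]
ft_force: [-2.3, -5.0, -2.8]
grip_width: 0.0493
gripper_force: 43.5
```

jog_arm(
  hand=[0.045,0.045,0.045,0.045,0.045],
  travel=[
    [0.006,-0.0025,0],
    [0.005,-0.0015,0],
    [0.0025,-0.0005,0],
    [0,0,0],
    [0,0,0],
  ],
  yaw=[0.082,0.065,0.033,0,0],
)

```text
time_s: 23.88
position: [0.5388, 0.0305, 0.1799]
tool_rot: [[-0.998, 0.05, -0.032], [0.05, 0.999, -0.009], [0.032, -0.01, -0.999]]
ft_force: [-1.5, -4.5, -1.2]
grip_width: 0.0489
gripper_force: 43.9
```

```bash
python3 - <<'E'
from sw import *
g=np.load("g.npy");s=env.observe();p=np.array(s["position"]);print(p,s["ft_force"].round(1))
y=np.array(s["tool_rot"])[:,1];h=np.arctan2(-y[1],-y[0]);print("heading",h)
x=np.array([np.cos(h),np.sin(h),0]);z=R[:,2]-x*(x@R[:,2]);z/=np.linalg.norm(z);F=np.c_[x,np.cross(z,x),z]
print("hole rel pivot",(R.T@(p-F@g-J(j,[55,72,24])[0])).round(4),"slot rel stud",(R.T@(p+F@([.147,0,0]-g)-J(j,[25,-72,24])[0])).round(4))
# stud and slot search: save wrist image for pixel statistics
W=cam("wrist",s);im=env.get_image("wrist");cv2.imwrite("pics/w9.png",im[:,:,::-1])
u=proj(W,[p+F@(np.array(q)-g) for q in([.147,0,.005],[.1295,0,.005],[.1645,0,.005],[.147,.007,.005],[.147,-.007,.005],[.176,.018,.005],[.176,-.018,.005])]).round(1);print(u.tolist(),proj(W,J(j,[[25,-72,43],[25,-72,24]])).round(1).tolist())
E
```

```text
[0.53878874 0.03049003 0.17990047] [-1.5 -4.5 -1.2]
heading -1.6203840380594219
hole rel pivot [ 0.0016 -0.0001  0.0306] slot rel stud [-0.      0.001   0.0447]
[[154.8, 251.7], [180.0, 251.9], [129.8, 251.4], [154.4, 262.0], [155.2, 241.4], [112.3, 277.7], [115.0, 225.0]] [[170.3, 247.7], [178.9, 245.6]]
```

```bash
python3 - <<'E'
import cv2,numpy as np
im=cv2.imread("pics/w9.png");hsv=cv2.cvtColor(im,cv2.COLOR_BGR2HSV)
m=((hsv[:,:,1]<55)&(hsv[:,:,2]>60)).astype(np.uint8);r=np.zeros_like(m);r[190:310,90:215]=m[190:310,90:215]
c,hh=cv2.findContours(r,cv2.RETR_CCOMP,cv2.CHAIN_APPROX_SIMPLE)
for k,q in enumerate(c):
  a=cv2.contourArea(q)
  if a>40:print(k,hh[0][k][3],a,cv2.minAreaRect(q),cv2.boundingRect(q))
for v in range(215,296,4):print(v,"".join("#" if r[v,u] else "." for u in range(100,215,2)))
E
```

```text
0 -1 2887.5 ((169.8739013671875, 243.89158630371094), (86.87383270263672, 65.6542739868164), 3.814074993133545) (127, 209, 88, 70)
215 ...............###########################################
219 ..............############################################
223 ..............############################################
227 ..............#########..................#################
231 ..............#########.....................##############
235 ..............#########.....................########..####
239 ..............########......................#######...#...
243 ..............#############.......########..#######.......
247 ..............###########################....#####........
251 ..............##########################.....####.........
255 ..............#########################.....#####.........
259 ..............................########.....#####..........
263 ..........................................#####...........
267 .........................................######...........
271 .........................................#####............
275 ............................................##............
279 ..........................................................
283 ..........................................................
287 ..........................................................
291 ..........................................................
295 ..........................................................
```

```bash
python3 - <<'E'
import cv2,numpy as np
im=cv2.imread("pics/w9.png");hsv=cv2.cvtColor(im,cv2.COLOR_BGR2HSV)
for v in range(200,282,3):print(v,"".join(("#" if hsv[v,u,2]>150 else "+") if hsv[v,u,1]<75 and hsv[v,u,2]>45 else "." for u in range(120,250,2)))
E
```

```text
200 .................................................................
203 .................................................................
206 .................................................................
209 .....++++++......................................................
212 .....##############++++++++++++++................................
215 .....##############+++++++++++++++++++++++++++++++++++++.........
218 .....###############+++++++++++++++++++++++++++++++++++++++++++++
221 ....################+++++++++++++++++++++++++++++++++++++++++++++
224 ....##############+++++++++++++++++++++++++++++++++++++++++++++++
227 ....#######++................++++++++++++++++++++++++++++++++++++
230 ....#######++.....................+++++++++++++++++++++++++++++++
233 ....#######++.....................++++++++++++++++..............+
236 ....########+.....................++++++++..+++..................
239 ....#######++.....................++++++++..+....................
242 ....#######++...........++++++++..+++++++........................
245 ....##############++++++++++++++....+++++.....
[... 159 characters left out ...]

254 ....##############++++++++++#+....+++++..........................
257 ........#########++++++++++++....++++++..........................
260 ......................++++++.....+++++...........................
263 ................................++++++...........................
266 ................................+++++............................
269 ...............................++++++............................
272 ................................+++++............................
275 ..................................+++............................
278 ..................................+++............................
281 .................................................................
```

```bash
cat > barfit.py <<'E'
from sw import *
from scipy.spatial.transform import Rotation as Ro
def fit(s,obs,pts,g):
    W=cam("wrist",s);p=np.array(s["position"]);y=np.array(s["tool_rot"])[:,1];h=np.arctan2(-y[1],-y[0])
    def pose(v):  # pitch, roll, dz grip, dy, dx, dheading
        F=Ro.from_euler("ZYX",[h+v[5],-v[0],v[1]]).as_matrix();return F,p-F@(g+[v[4],v[3],v[2]])
    def f(v):
        F,o=pose(v);hl=(R.T@(o-J(j,[55,72,24])[0]))
        return np.r_[(proj(W,o+np.array(pts)@F.T)-obs).ravel()/1.5,v[3]/.002,v[4]/.002,v[2]/.01,v[5]/.03,(hl[:2]/.0025),max(0,hl[2]-.041)/.001,min(0,hl[2])/.001,v[0]/.3,v[1]/.5]
    r=least_squares(f,[0,0,0,0,0,0]);F,o=pose(r.x);return r.x,F,o,f(r.x)
E
python3 - <<'E'
from barfit import *
s=env.observe();g=np.load("g.npy")
v,F,o,r=fit(s,np.array([[129,209],[128,258],[145,226],[145,244.5]]),[(.176,-.018,.005),(.176,.018,.005),(.1645,-.007,.005),(.1645,.007,.005)],g)
print("pitch,roll deg",np.degrees(v[:2]).round(1),"dz,dy,dx",v[2:5].round(4),v[5].round(3),"res",r.round(1))
print("hole rel pivot",(R.T@(o-J(j,[55,72,24])[0])).round(4),"slot rel stud",(R.T@(o+F@[.147,0,0]-J(j,[25,-72,24])[0])).round(4), "normal tilt in jig",(R.T@F[:,2]).round(3))
E
```

```text
pitch,roll deg [-5.1 15.6] dz,dy,dx [ 0.0086 -0.0001 -0.0005] -0.02 res [ 0.7  0.8  0.4 -0.3 -0.6 -0.2 -1.  -0.1 -0.  -0.2  0.9 -0.7 -0.   1.4
  0.   0.  -0.3  0.5]
hole rel pivot [-0.0001  0.0034  0.0283] slot rel stud [-0.0095  0.0059  0.0315] normal tilt in jig [ 0.133 -0.015  0.991]
```

jog_arm(
  hand=[0.045,0.045,0.045,0.045,0.045],
  travel=[
    [0.005,0,0],
    [0.003,0.0005,-0.006],
    [0,0,0],
    [0,0,0],
    [0,0,0],
  ],
  yaw=[0.065,0,0,0,0],
)

```text
time_s: 24.55
position: [0.5472, 0.0304, 0.1735]
tool_rot: [[-0.999, -0.015, -0.031], [-0.015, 1.0, -0.012], [0.031, -0.012, -0.999]]
ft_force: [0.4, -6.6, -5.5]
grip_width: 0.0494
gripper_force: 42.5
```

```bash
cat > asc.py <<'E'
from h import *
import sys
s=env.observe();np.savez("s.npz",p=s["position"],R=s["tool_rot"]);im=env.get_image("wrist")[:,:,::-1];cv2.imwrite("pics/%s.png"%sys.argv[1],im);hsv=cv2.cvtColor(np.ascontiguousarray(im),cv2.COLOR_BGR2HSV)
for v in range(205,285,3):print(v,"".join(("#" if hsv[v,u,2]>150 else "+") if hsv[v,u,1]<75 and hsv[v,u,2]>45 else "." for u in range(116,216,2)))
W=cam("wrist",s);print(s["position"],s["ft_force"].round(1),proj(W,J([.543,.0335,.188],[[25,-72,43],[25,-72,24]])).round())
E
python3 asc.py w10
```

```text
205 ..................................................
208 ..................................................
211 ......###############++++++.......................
214 ......###############+++++++++++++++++++++++++++..
217 ......###############+++++++++++++++++++++++++++++
220 ......###############+++++++++++++++++++++++++++++
223 ......###############+++++++++++++++++++++++++++++
226 ......#######++.........++++++++++++++++++++++++++
229 ......#######++.....................++++++++++++++
232 ......#######+.........++++++++.....++++++++++++++
235 ......#######++.......++++++++++....++++++++++++++
238 ......#######+........++#++++++.....++++++++..++..
241 ......#######+.........++++++.......+++++++.......
244 ......#########+++++++................+++++.......
247 ......#############++++++++++++++....+++++........
250 .....##############++++++++++++#.....+++++........
253 .....##############+++++++++++++....+++++.........
256 .....#############+++++++++++++....++++++.........
259 ...................#++++++++++.....+++++..........
262 ..................................++++++..........
265 ..................................+++++...........
268 .................................++++++...........
271 .................................++++++...........
274 ...................................++++...........
277 ....................................+++...........
280 ..................................................
283 ..................................................
[0.5472156  0.03039748 0.17349004] [ 0.4 -6.6 -5.5] [[165. 237.]
 [174. 236.]]
```

```bash
python3 - <<'E'
from barfit import *
d=np.load("s.npz");s=dict(position=d["p"],tool_rot=d["R"]);g=np.load("g.npy")
v,F,o,r=fit(s,np.array([[128,209.5],[127,258],[143,225],[143,245.5]]),[(.176,-.018,.005),(.176,.018,.005),(.1645,-.007,.005),(.1645,.007,.005)],g)
print("pitch,roll deg",np.degrees(v[:2]).round(1),v[2:].round(4))
print("hole rel pivot",(R.T@(o-J(j,[55,72,24])[0])).round(4),"slot rel stud",(R.T@(o+F@[.147,0,0]-J(j,[25,-72,24])[0])).round(4), "normal tilt in jig",(R.T@F[:,2]).round(3))
E
```

```text
pitch,roll deg [-5.1 15.4] [ 0.0071  0.     -0.0008 -0.0187]
hole rel pivot [-0.0001  0.0034  0.0227] slot rel stud [-0.0009  0.0037  0.0222] normal tilt in jig [ 0.139 -0.033  0.99 ]
```

jog_arm(
  hand=[0.045,0.045,0.045,0.045,0.045],
  travel=[
    [0.002,0,-0.003],
    [0.0015,0.0005,-0.003],
    [0.0015,0,-0.003],
    [0,0,0],
    [0,0,0],
  ],
  yaw=[0,0,0,0,0],
)

```text
time_s: 25.22
position: [0.5518, 0.0309, 0.1648]
tool_rot: [[-0.999, -0.015, -0.032], [-0.015, 1.0, -0.012], [0.032, -0.011, -0.999]]
ft_force: [-1.3, -7.7, -3.7]
grip_width: 0.0491
gripper_force: 43.6
```

```bash
python3 asc.py w11
```

```text
205 ..................................................
208 ..................................................
211 .......###############+++++++++...................
214 ......################++++++++++++++++++++++++++++
217 ......###############+++++++++++++++++++++++++++++
220 ......###############+++++++++++++++++++++++++++++
223 ......###############+++++++++++++++++++++++++++++
226 ......########+...........++++++++++++++++++++++++
229 ......########+..........+..........++++++++++++++
232 ......########+.....+++++++++.......++++++++++++++
235 ......#######++.....++++++++++......++++++++++++++
238 ......#######++.....++#++++++.......++++++++..++..
241 ......#######++.....+++++++.........+++++++.......
244 ......############+++++++++...........+++++.......
247 ......############+++++++++++++++....+++++........
250 ......############+++++++++++++#.....+++++........
253 ......############++++++++++++#+....+++++.........
256 ......############+++++++++++++.....+++++.........
259 .....................+++++++++.....+++++..........
262 ..................................++++++..........
265 ..................................+++++...........
268 .................................++++++...........
271 .................................++++++...........
274 ...................................++++...........
277 ....................................+++...........
280 ..................................................
283 ..................................................
[0.55175691 0.03092509 0.16482877] [-1.3 -7.7 -3.7] [[160. 237.]
 [170. 236.]]
```

jog_arm(
  hand=[0.045,0.045,0.045,0.045,0.045],
  travel=[
    [0.001,0,-0.003],
    [0.0015,0.0005,-0.003],
    [0.001,0,-0.002],
    [0,0,0],
    [0,0,0],
  ],
  yaw=[0,0,0,0,0],
)

```text
time_s: 25.9
position: [0.5552, 0.0315, 0.1569]
tool_rot: [[-0.999, -0.015, -0.032], [-0.015, 1.0, -0.012], [0.032, -0.011, -0.999]]
ft_force: [-3.0, -7.3, -1.2]
grip_width: 0.0488
gripper_force: 43.9
```

jog_arm(
  hand=[0.045,0.045,0.045,0.045,0.045],
  travel=[
    [0.001,0,-0.002],
    [0.001,0,-0.002],
    [0,0,0],
    [0,0,0],
    [0,0,0],
  ],
  yaw=[0,0,0,0,0],
)

```text
time_s: 26.52
position: [0.5568, 0.0322, 0.1536]
tool_rot: [[-0.999, -0.016, -0.032], [-0.015, 1.0, -0.011], [0.032, -0.011, -0.999]]
ft_force: [-6.0, -3.1, 4.7]
grip_width: 0.0487
gripper_force: 42.4
```

jog_arm(
  hand=[0.045,0.07,0.07,0.07,0.07],
  travel=[
    [-0.001,0,-0.001],
    [0,0,0],
    [0,0,0],
    [0,0,0],
    [0,0,0],
  ],
  yaw=[0,0,0,0,0],
)

```text
time_s: 27.15
position: [0.5565, 0.0325, 0.1514]
tool_rot: [[-0.999, -0.016, -0.032], [-0.016, 1.0, -0.01], [0.032, -0.009, -0.999]]
ft_force: [-0.4, 0.7, -1.1]
grip_width: 0.07
gripper_force: 0.0
```

jog_arm(
  hand=[0.07,0.07,0.07,0.07,0.07],
  travel=[
    [0,0,0.02],
    [0,0,0.03],
    [-0.01,0,0.03],
    [-0.02,0,0.01],
    [0,0,0],
  ],
  yaw=[0,0,0,0,0],
)

```text
time_s: 27.78
position: [0.526, 0.0325, 0.2423]
tool_rot: [[-0.999, -0.016, -0.03], [-0.016, 1.0, -0.01], [0.03, -0.01, -0.999]]
ft_force: [-0.0, -0.3, -0.0]
grip_width: 0.0702
gripper_force: 0.0
```

```bash
python3 - <<'E'
from sw import *
s=env.observe();im=np.ascontiguousarray(env.get_image("wrist")[:,:,::-1]);cv2.imwrite("pics/w12.png",im);W=cam("wrist",s);print(s["position"],s["qvel"].round(1))
np.savez("s.npz",p=s["position"],R=s["tool_rot"])
th=np.arctan2(-144,-30);c,n=np.cos(th),np.sin(th)
B=lambda x,y,z:[55+c*x-n*y,72+n*x+c*y,24+z]
pts=[(147,0,5),(176,18,5),(176,-18,5),(105,7,45),(105,-7,45),(55,7,45),(55,-7,45),(164.5,7,5),(164.5,-7,5),(129.5,7,5),(-19,18,5),(-19,-18,5)]
u=proj(W,J(j,[B(*p) for p in pts])).round();print([(p,q.tolist()) for p,q in zip(pts,u)],proj(W,J(j,[[25,-72,43],[55,72,78],[-85,23,20],[-85,-23,20]])).round().tolist())
hsv=cv2.cvtColor(im,cv2.COLOR_BGR2HSV);x0=int(u[:,0].min())-14;y0=int(u[:,1].min())-14
print(x0,y0)
for v in range(y0,int(u[:,1].max())+16,3):print(v,"".join(("#" if hsv[v,k,2]>150 else "+") if hsv[v,k,1]<75 and hsv[v,k,2]>45 else "." for k in range(x0,int(u[:,0].max())+12,2)))
E
```

```text
[0.52602017 0.03247447 0.24232048] [-0.1  2.4 -0.7 -0.  -0.6  0.1]
[((147, 0, 5), [189.0, 225.0]), ((176, 18, 5), [162.0, 240.0]), ((176, -18, 5), [165.0, 207.0]), ((105, 7, 45), [220.0, 235.0]), ((105, -7, 45), [221.0, 220.0]), ((55, 7, 45), [274.0, 239.0]), ((55, -7, 45), [275.0, 223.0]), ((164.5, 7, 5), [173.0, 230.0]), ((164.5, -7, 5), [174.0, 218.0]), ((129.5, 7, 5), [204.0, 232.0]), ((-19, 18, 5), [345.0, 251.0]), ((-19, -18, 5), [346.0, 216.0])] [[185.0, 225.0], [339.0, 234.0], [260.0, 117.0], [221.0, 124.0]]
148 193
193 .........................................................................................................
196 .........................................................................................................
199 .........................................................................................................
202 .........................................................................................................
205 ..........####++.........................................................................................
208 ..........######
[... 1479 characters left out ...]
........##+######....+++++#########.....
250 ...........+++++.......................................................................+++++..+#####.....
253 ..........+++++........................................................................++++++............
256 .........+++++..........................................................................+++++............
259 ........+++++............................................................................+++++...........
262 .......++++++.............................................................................+++++..........
265 ......++++++..............................................................................++++++.........
```

The slot edge matches the flat pose, with the stud inside it. I'll press lightly on the handle with closed fingers to make sure it's seated.

```bash
python3 - <<'E'
from sw import *
th=np.arctan2(-144,-30);c,n=np.cos(th),np.sin(th)
print(J(j,[[55+c*x,72+n*x,24+45] for x in(80,95)]),env.observe()["position"])
E
```

```text
[[0.55124041 0.02863595 0.1467768 ]
 [0.5512407  0.01368791 0.14552934]] [0.52645009 0.03238015 0.24156166]
```

jog_arm(
  hand=[0,0,0,0,0],
  travel=[
    [0,0,0],
    [0,0,0],
    [0,0,0],
    [0,0,0],
    [0,0,0],
  ],
  yaw=[0,0,0,0,0],
  grip_force=20,
)

```text
time_s: 28.45
position: [0.5264, 0.0324, 0.2414]
tool_rot: [[-0.999, -0.016, -0.032], [-0.016, 1.0, -0.01], [0.032, -0.009, -0.999]]
ft_force: [0.1, 0.4, 0.1]
grip_width: 0.0002
gripper_force: 0.0
```

jog_arm(
  hand=[0,0,0,0,0],
  travel=[
    [0.025,-0.0165,-0.02],
    [0,0,-0.03],
    [0,0,-0.012],
    [0,0,0],
    [0,0,0],
  ],
  yaw=[0,0,0,0,0],
)

```text
time_s: 29.08
position: [0.5517, 0.0159, 0.1806]
tool_rot: [[-0.999, -0.016, -0.03], [-0.016, 1.0, -0.01], [0.03, -0.01, -1.0]]
ft_force: [0.5, 0.4, 0.1]
grip_width: -0.0
gripper_force: 0.0
```

jog_arm(
  hand=[0,0,0,0,0],
  travel=[
    [0,0,-0.003],
    [0,0,-0.003],
    [0,0,-0.003],
    [0,0,0],
    [0,0,0],
  ],
  yaw=[0,0,0,0,0],
)

```text
time_s: 29.7
position: [0.5514, 0.0159, 0.1704]
tool_rot: [[-0.999, -0.016, -0.032], [-0.016, 1.0, -0.01], [0.032, -0.009, -0.999]]
ft_force: [-0.2, 0.0, 0.3]
grip_width: 0.0002
gripper_force: 0.0
```

jog_arm(
  hand=[0,0,0,0,0],
  travel=[
    [0,0,-0.002],
    [0,0,-0.002],
    [0,0,0],
    [0,0,0],
    [0,0,0],
  ],
  yaw=[0,0,0,0,0],
)

```text
time_s: 30.32
position: [0.5514, 0.0159, 0.1665]
tool_rot: [[-0.999, -0.016, -0.032], [-0.016, 1.0, -0.01], [0.032, -0.009, -0.999]]
ft_force: [1.4, 0.7, -0.6]
grip_width: 0.0
gripper_force: 0.0
```

jog_arm(
  hand=[0,0,0,0,0],
  travel=[
    [0,0,-0.0015],
    [0,0,-0.0015],
    [0,0,-0.0015],
    [0,0,0],
    [0,0,0],
  ],
  yaw=[0,0,0,0,0],
)

```text
time_s: 30.95
position: [0.5516, 0.0159, 0.1643]
tool_rot: [[-0.999, -0.016, -0.029], [-0.016, 1.0, -0.011], [0.029, -0.01, -1.0]]
ft_force: [-5.9, 0.1, 18.1]
grip_width: -0.0
gripper_force: 9.2
```

jog_arm(
  hand=[0,0,0,0,0],
  travel=[
    [0,0,-0.0015],
    [0,0,-0.0015],
    [0,0,0],
    [0,0,0],
    [0,0,0],
  ],
  yaw=[0,0,0,0,0],
)

```text
time_s: 31.58
position: [0.5517, 0.0159, 0.1638]
tool_rot: [[-1.0, -0.016, -0.026], [-0.016, 1.0, -0.011], [0.027, -0.011, -1.0]]
ft_force: [-13.1, 1.4, 38.2]
grip_width: 0.0003
gripper_force: 18.8
```

The contact height matches a bar lying fully flat. I'll retreat and hand in.

jog_arm(
  hand=[0,0,0,0,0],
  travel=[
    [0,0,0.02],
    [0,0,0.04],
    [0,0,0.05],
    [-0.03,0,0.03],
    [0,0,0],
  ],
  yaw=[0,0,0,0,0],
)

```text
time_s: 32.2
position: [0.5209, 0.0159, 0.3013]
tool_rot: [[-1.0, -0.016, -0.027], [-0.016, 1.0, -0.011], [0.027, -0.01, -1.0]]
ft_force: [0.0, -0.2, -0.2]
grip_width: -0.0002
gripper_force: 0.0
```

```bash
python3 - <<'E'
from h import *
print(env.observe()["ft_force"].round(1));a=cv2.cvtColor(np.ascontiguousarray(env.get_image("side")[:,:,::-1]),cv2.COLOR_BGR2HSV)
y=(a[155:185,325:365,0]>24)&(a[155:185,325:365,0]<34)&(a[155:185,325:365,1]>180);print("yellow cap px",y.sum(),np.argwhere(y).mean(0)+[155,325])
print(env.close_job())
E
```

```text
[ 0.  -0.2 -0.2]
yellow cap px 2 [165.5 344.5]
the job is handed in; nothing more can be done
None
```

I handed the job in at about 32 s: the blank lies in the trough against the ledge, and the bar is closed over it with its slot on the second bolt. A light press on the handle met firm contact at the height expected for a flat bar. The arm was kept clear of the glue bottle, but my last standing check on it was too weak to confirm anything. One push in the swing went slightly over 40 N at the wrist (about 45 N) when the last joint reached its range, and I don't know how the judge treats that.

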